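# Clamp the die block in the goldsmith's ratchet vise

## Task

The small steel die block lies loose between the jaws of the ratchet vise, whose reversing lever is set to open. Gently flip the reversing lever over to the tightening side, then work the ratchet handle by its knob, in as many strokes as it takes, until the block is held firmly but not crushed: stop as soon as the handle turns clearly stiffer. Then let go; do not touch the jaws or the block themselves, and leave the other things on the bench alone.

Things in the scene. Friction and masses are not known exactly. Their poses are not given: they have to be found in the camera images.
- vise: Grey bench vise fixed to the bench; base 210 x 100 mm, 20 mm high. Origin under the middle of the base; x points along the jaws' travel from the handle end to the far jaw, y to the left, z up. The bed under the block is at z = 20 mm; the gearbox (68 x 74 mm, centred at x = -61 mm) reaches up to z = 66 mm.
- spindle (a point): Point on the vertical axis about which the toothed wheel and the handle turn, 98 mm above the bench, at x = -55 mm, y = 0 of the vise. Its axes are those of the vise.
- knob_top (a point): Centre of the top of the handle's upright round wooden knob: 22 mm in diameter, 41 mm tall, top 130 mm above the bench, 110 mm from the spindle axis. It stands on the flat steel handle arm (18 mm wide, top 89 mm above the bench). z is up.
- handle (a joint): Handle angle, rad. At 0 the arm points from the spindle along -x of the vise; it grows as the handle turns clockwise seen from above, the TIGHTENING way (from 0 the knob then goes towards +y of the vise). Hard stops at -0.8 and 0.8. It stays where it is left (own friction 0.24 N m).
- lever_tip (a point): Top of the upright thumb pin of the reversing lever: a round dark steel pin, 9 mm in diameter, from 91 to 121 mm above the bench, just above the handle arm. It is 32 mm from the lever's pivot, towards the knob; the pivot is on the arm, 40 mm from the spindle axis, so the pin swings about 13 mm to either side of the arm's middle line.
- pawl (a joint): Reversing lever (pawl) relative to the handle, -0.42 to 0.42 rad, growing clockwise from above: positive = pin leans to the side the knob goes to tighten. Positive: the handle drives clockwise, and slips on the way back. Negative (start): it drives only the opening way. An over-centre spring; 1 to 2 N at the pin takes it past 0. On a tooth it may rest at 0.26.
- drive (a joint): Angle of the toothed wheel, rad, growing clockwise from above; 1 rad closes the jaw by 10 mm; range -1.5 to 3.2. 16 teeth of 0.39 rad: up to that much of each stroke is idle before the pawl catches (about 2 N at the knob). Its friction of 0.55 N m holds the clamping when the handle is let go. Closing the free jaw takes about 7 N at the knob.
- jaw: Moving jaw, a grey and steel plate 76 mm wide, top 61 mm above the bench; worked only by the handle, it slides along +x of the vise by 10 mm per rad of the drive. Its flat face is 12 mm ahead (+x) of its origin, which lies on the vise's origin when the drive is at 0.
- far_face (a point): Nominal place of the top middle of the far jaw's face, at x = 66 mm of the vise. The far jaw was set by eye: its real face stands 0 to 4 mm nearer to the moving jaw than this, so the grip must be found by feel. The black face plate gives 1 mm per 15 N.
- block: Loose steel die block, 30 mm (x, across the jaws) x 50 x 26 mm tall, 0.28 kg, two brass pins on top, on the vise bed between the jaws; origin mid-underside. The closing jaw pushes it to the far jaw. Firm is 12 to 48 N of clamping, best about 28; 70 N crushes it. Each 10 N of clamping adds about 0.9 N at the knob (moving: 7 N free, 9 to 10 firm; some 2 N less once halted).
- tin: Flat brass tin, 87 x 62 x 22 mm, bystander. Origin in the middle of its underside.
- jar: Amber glass jar, 60 mm in diameter, 75 mm tall, bystander. Origin in the middle of its underside.
- mandrel: Turned wooden ring stand, foot 48 mm in diameter, 88 mm tall, bystander. Origin in the middle of its underside.
Not all that is in view belongs to the job. Leave any brown or orange look-alike of the block alone.

How it is judged:
By the outcome, as a careful person would: the job done as asked, in the order asked, and still so for the second after the job is handed in, with the robot touching nothing.
It also fails if it takes over 72 s, if anything falls off the work surface, if the arm or the gripper's body presses on something with over 40 N, if the wrist force passes 120 N, or if a joint passes its speed limit or range.

## Robot

A 6-joint arm with a two-finger parallel gripper is mounted at the origin on the work surface. World frame = base frame: x ahead of the robot, y to its left, z up, the work surface at z = 0. Lengths are in mm, angles in rad, forces in N, time in s.
With the tool pointing down it reaches from about 275 to 750 mm from the base axis. Payload 10.2 kg.
Tool frame: the origin (TCP) lies at the very end of the fingers, on their centre line; the grasp point (between the pads) lies 19 mm behind it; z points along the fingers, y is the line along which they close (so a half turn about z gives the same grasp; the last joint's range is limited). The gripper opens to 85 mm and grips with 20 to 120 N. Pads are 22 mm wide; open, the fingers measure 114 mm over their backs; the gripper's body (76 mm by 85 mm) begins 54 mm behind the grasp point. The pads swing forward as they close: fully open they stand 13 mm farther back than shut.
Start: joints at [0.979, 0.313, 1.498, -0, 1.331, -0.223], TCP at [189.273, 489.701, 231.294] pointing down, gripper open.
Joint ranges: [-2.94, 2.94], [-0.97, 2.17], [0.19, 2.56], [-1.23, 4.37], [0.02, 3.11], [-2.88, 2.88]. Speed limits (rad/s): [2.39, 2.39, 3.01, 3.14, 3.14, 3.14].

## Interface

Orientations are given as a unit quaternion [w, x, y, z].
In Python, from rig import * gives the robot as it stands. The module is installed in compiled form; this text tells all that it offers.
- The arm moves only by the shell command python3 -m crank 'ROWS' [FORCE]. ROWS is JSON, a list that holds one entry, the list of rows, each a list of 7 numbers: the shift along the tool's x, y, z in units of 25 mm (1.0 is 25 mm), then the turn, a rotation vector about the tool's x, y, z in units of 8 degrees (1.0 is 8 degrees), then the finger opening in mm, from 0 to 85.4. A call has exactly 8 rows; each row shifts and turns the commanded pose from where the row before left it, along the tool's axes as they then stand; what a row does not reach is not made up. A row lasts 1/10 s, in which the tool goes at most 50 mm and 8.59 degrees, less where a joint would pass 70% of its speed; a pose out of reach is approached as far as the arm can. A call is refused whole if a number of a shift passes 1 or a number of a turn 1, either way. A call with a gripper value outside its range is refused whole. The fingers move at their own pace and stop on an object; FORCE is the grip in N (left out, the last holds). Time passes only in rows, so rows that do not move let the fingers close, or fill a call up. It gives the time, the measured TCP pose, the force, the opening and the grip force at its end, in the units of the state.
- sense(): the state, without advancing time (a new reading comes with each control period).
- capture(name): name is "scene" or "top" or "wrist"; returns the picture (400x640x3 uint8, blue, green, red); there is no depth.
- camera_model(name): a dict with "fx", "fy", "cx", "cy" (pixels), "world_from_camera" (4x4, takes a point from camera to world coordinates); the wrist camera has in their place "T_tool_cam" (4x4, takes a point from camera to tool coordinates, whose origin is the TCP and whose axes are the flange's). Camera axes: x right, y up, looking along -z (the intrinsics and any distortion apply to the point x, -y, -z); pixel columns grow to the right and rows downward; lengths in mm; the calibration is good to about 2 mm. A picture is of the moment at which its call begins: read the wrist's pose just before it. camera_model takes no time and is no camera call.
- finish_job(): hands the job in; it is judged then, once.
The state is a dict: "time_s": time; "joints": joint angles; "dq": joint speeds; "tau": joint torques, N m; "eef_pos": TCP position; "ee_rot": TCP orientation; "force": force on the tool from outside, world axes, zero at the start; "wrist_torque": the same for the moment, N m; "grip_width": opening from 0.0 (shut) to 1.0 (fully open); "grip_force": force on a finger pad.
Only numpy, scipy, OpenCV 4.12 (cv2) and the standard library are available. Lean on these libraries where they do the work, as an engineer would, in place of code of your own. Each camera call takes 0.05 s, during which the arm holds its last target. There are 200 camera calls.

## Working session

There is one attempt and no reset: what is moved stays moved. The work goes in short steps, Python scripts to look and compute and a shell command to move; the robot and the scene stay as the last step left them, time stands still between calls to the robot, and variables do not carry over. Pictures are saved under pics/ and viewed, at most 10 in all, crops included, and the job is handed in when it is done.

```bash
mkdir -p pics; python3 - <<'E'
from rig import *
import cv2,numpy as np
np.set_printoptions(precision=4,suppress=True)
s=sense();print(s)
for n in ("scene","top","wrist"):
    cv2.imwrite(f"pics/{n}0.png",capture(n)); print(n,camera_model(n))
E
```

```text
{'time_s': 0.0, 'joints': array([ 0.9786,  0.3135,  1.4985,  0.    ,  1.331 , -0.2234]), 'dq': array([ 0.0003, -0.0013, -0.0014,  0.0012, -0.0012,  0.0022]), 'tau': array([ -0.0004, -41.2263, -25.9739,  -0.0002,   0.0042,   0.    ]), 'eef_pos': array([189.1165, 489.4725, 230.7136]), 'ee_rot': array([-0.0003,  0.1834,  0.983 , -0.0006]), 'force': array([-0.3983,  0.7877,  0.5764]), 'wrist_torque': array([ 0.0251, -0.0071, -0.0666]), 'grip_force': 0.0, 'grip_width': 0.997299978978587}
scene {'fx': 485.30184354879395, 'fy': 485.30184354879395, 'cx': 317.1996017968768, 'cy': 196.56912462319846, 'world_from_camera': array([[   0.7075,   -0.5578,    0.4339, 1102.2464],
       [   0.7067,    0.5592,   -0.4335, -475.2102],
       [  -0.0008,    0.6133,    0.7898,  984.2603],
       [   0.    ,    0.    ,    0.    ,    1.    ]])}
top {'fx': 387.18355408058767, 'fy': 387.18355408058767, 'cx': 322.08344591128457, 'cy': 201.69142723841966, 'world_from_camera': array([[   0.0109,    0.9845,   -0.1753,  375.5958],
       [  -0.9999,    0.0119,    0.0045,   12.6238],
       [   0.0065,    0.1752,    0.9845, 1218.2018],
       [   0.    ,    0.    ,    0.    ,    1.    ]])}
wrist {'fx': 312.6843392297926, 'fy': 312.6843392297926, 'cx': 318.61458233976293, 'cy': 197.1597296163374, 'T_tool_cam': array([[  -0.0006,    0.9533,    0.302 ,   77.8712],
       [   1.    ,    0.0006,   -0.0001,   -0.3572],
       [  -0.0002,    0.302 ,   -0.9533, -141.6563],
       [   0.    ,    0.    ,    0.    ,    1.    ]])}
```

View pics/scene0.png

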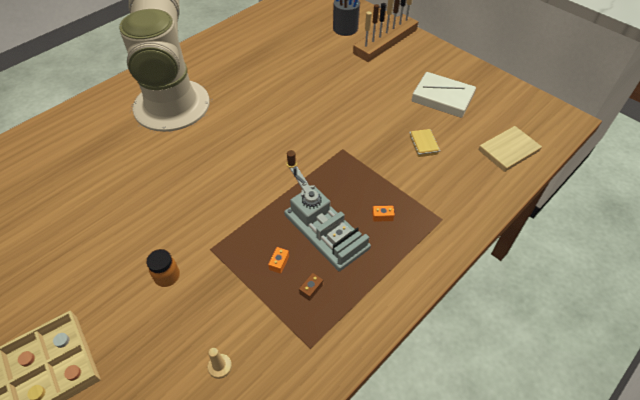

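View pics/top0.png

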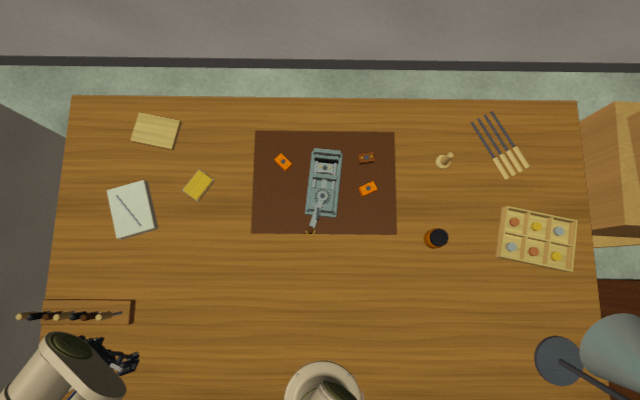

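The scene view has the vise at about (327,225) and its knob at (291,157). In the top view the vise is at (323,183) and the knob at (310,232). The orange and brown look-alikes lie off the vise, and the grey block with brass pins is between the jaws at (325,168) in the top view. I'll enlarge both views side by side.

```bash
python3 - <<'E'
import cv2,numpy as np
a=cv2.imread("pics/scene0.png")[140:275,270:380]; b=cv2.imread("pics/top0.png")[140:245,280:366]
f=lambda i,k:cv2.resize(i,None,fx=k,fy=k,interpolation=cv2.INTER_CUBIC)
A=f(a,4.4);B=f(b,3.6*1.0)
B=f(b,3.6); H=594
m=np.zeros((H,A.shape[1]+B.shape[1],3),np.uint8);m[:A.shape[0],:A.shape[1]]=A;m[:B.shape[0],A.shape[1]:]=B
print(A.shape,B.shape,m.shape);cv2.imwrite("pics/m0.png",m)
E
```

```text
(594, 484, 3) (378, 310, 3) (594, 794, 3)
```

View pics/m0.png

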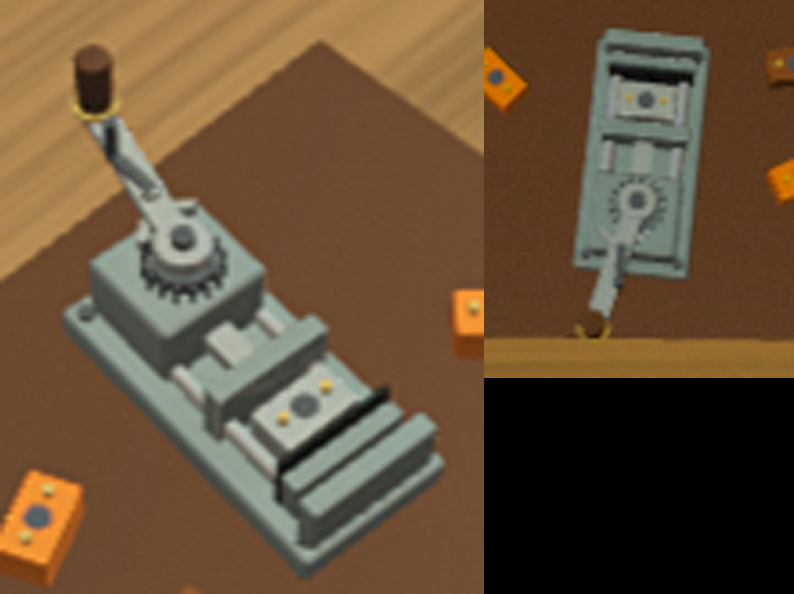

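The block between the jaws is the grey one with brass pins, at scene (339,232) and top (325,168). The orange and brown ones off the vise are decoys. In the scene view the knob top is at (291.1,152), the spindle at (311.4,194) and the thumb pin near (295,171). Next I'll cast rays.

```bash
cat > h.py <<'E'
from rig import *
import cv2,numpy as np
from scipy.spatial.transform import Rotation as R
np.set_printoptions(precision=2,suppress=True)
def Rt(q): return R.from_quat([q[1],q[2],q[3],q[0]]).as_matrix()
def ray(n,uv,s=None):
    m=camera_model(n)
    if n=="wrist":
        T=np.eye(4);T[:3,:3]=Rt(s["ee_rot"]);T[:3,3]=s["eef_pos"];W=T@np.array(m["T_tool_cam"])
    else: W=np.array(m["world_from_camera"])
    d=W[:3,:3]@np.array([(uv[0]-m["cx"])/m["fx"],-(uv[1]-m["cy"])/m["fy"],-1.]);return W[:3,3],d
def at(n,uv,z,s=None):
    o,d=ray(n,uv,s);return o+d*(z-o[2])/d[2]
def proj(n,p,s=None):
    m=camera_model(n)
    if n=="wrist":
        T=np.eye(4);T[:3,:3]=Rt(s["ee_rot"]);T[:3,3]=s["eef_pos"];W=T@np.array(m["T_tool_cam"])
    else: W=np.array(m["world_from_camera"])
    c=np.linalg.inv(W)@np.append(p,1);return np.array([m["cx"]+m["fx"]*c[0]/-c[2],m["cy"]-m["fy"]*c[1]/-c[2]])
E
python3 - <<'E'
from h import *
c=lambda u,v:((u-484)/3.6+280-.4,v/3.6+140-.4)
d=lambda u,v:(u/4.4+270-.4,v/4.4+140-.4)
print("knob",at("scene",d(93,53),130),at("top",c(593,324),130))
print("spin",at("scene",d(182,238),98),at("top",c(637,200),98))
print("block",at("scene",d(306,405),46),at("top",c(647,99),46))
print("base",[at("top",c(*p),20)[:2] for p in((574,266),(685,276),(707,41))],[at("scene",d(*p),20)[:2] for p in((65,312),(303,566),(442,462))])
s=sense();print(R.from_matrix(Rt(s["ee_rot"])).as_matrix())
E
```

```text
knob [491.42  45.44 130.  ] [489.08  41.18 130.  ]
spin [599.12   6.99  98.  ] [594.64   7.68  98.  ]
block [695.54   2.87  46.  ] [694.22  -0.26  46.  ]
base [array([550.85,  61.39]), array([543.23, -35.04]), array([755.5 , -53.68])] [array([546.01, -33.74]), array([751.2 , -56.96]), array([760.31,  40.73])]
[[-0.93  0.36 -0.  ]
 [ 0.36  0.93 -0.  ]
 [ 0.   -0.   -1.  ]]
```

```bash
for i in 1; do python3 -m crank '[[[-0.5,-0.3,0,0,0,0,0],[-0.8,-0.53,0,0,0,0,0],[-0.8,-0.53,0,0,0,0,0],[-0.8,-0.53,0,0,0,0,0],[-0.8,-0.53,0,0,0,0,0],[-0.8,-0.53,0,0,0,0,0],[-0.8,-0.53,0,0,0,0,0],[-0.8,-0.53,0,0,0,0,0]]]' 20
python3 -m crank '[[[-0.8,-0.53,0,0,0,0,0],[-0.8,-0.53,0,0,0,0,0],[-0.8,-0.53,0,0,0,0,0],[-0.8,-0.53,0,0,0,0,0],[-0.8,-0.53,0,0,0,0,0],[-0.8,-0.53,0,0,0,0,0],[-0.8,-0.53,0,0,0,0,0],[-0.8,-0.53,0,0,0,0,0]]]'
python3 -m crank '[[[-0.8,-0.53,0,0,0,0,0],[-0.8,-0.53,0,0,0,0,0],[-0.8,-0.53,0,0,0,0,0],[-0.8,-0.53,0,0,0,0,0],[-0.8,-0.53,0,0,0,0,0],[-0.8,-0.53,0,0,0,0,0],[-0.8,-0.53,0,0,0,0,0],[0,0,0,0,0,0,0]]]'; done
python3 - <<'E'
from h import *
s=sense();print(s["eef_pos"],s["joints"],s["force"],s["time_s"]);np.savez("w1.npz",**s)
im=capture("wrist");cv2.imwrite("pics/w1.png",im)
for p in((490,43,130),(597,7,98),(560,20,20)):print(proj("wrist",p,s))
E
```

```text
time_s: 0.95
eef_pos: [296.0, 339.6, 231.2]
ee_rot: [0.0, 0.184, 0.983, -0.0]
force: [-0.1, 0.3, 0.3]
grip_width: -0.0
grip_force: 0.0
time_s: 1.75
eef_pos: [406.7, 183.0, 231.2]
ee_rot: [-0.0, 0.184, 0.983, -0.0]
force: [-0.2, 0.9, 0.2]
grip_width: -0.0
grip_force: 0.0
time_s: 2.55
eef_pos: [504.2, 45.0, 230.9]
ee_rot: [-0.0, 0.185, 0.983, -0.0]
force: [-1.1, -0.2, -0.2]
grip_width: -0.0
grip_force: 0.0
[504.21  45.03 230.92] [-0.14  0.27  1.55 -0.    1.32 -1.34] [-1.05 -0.17 -0.25] 2.55
[310.33 183.56]
[317.37 283.3 ]
[316.48 218.68]
```

View pics/w1.png

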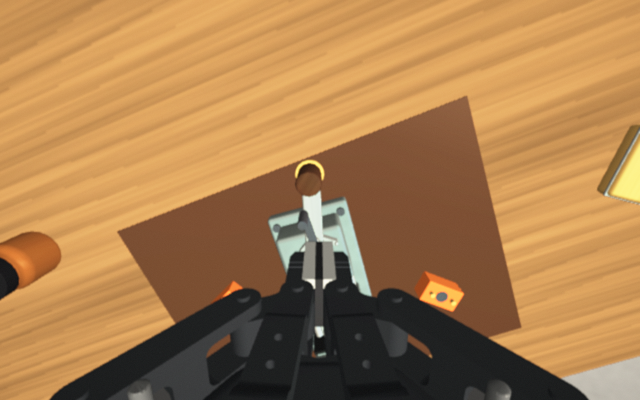

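The knob top is at (309,187) in the wrist view, but the fingers hide the spindle. I'll back off 100 mm to see the lever and the vise.

```bash
python3 -m crank '[[[0.7,0,0,0,0,0,0],[0.7,0,0,0,0,0,0],[0.7,0,0,0,0,0,0],[0.7,0,0,0,0,0,0],[0.7,0,0,0,0,0,0],[0.5,0,0,0,0,0,0],[0,0,0,0,0,0,0],[0,0,0,0,0,0,0]]]'
python3 - <<'E'
from h import *
s=sense();print(s["eef_pos"],s["joints"],s["force"],s["time_s"]);np.savez("w2.npz",**s)
im=capture("wrist");cv2.imwrite("pics/w2.png",im)
p=proj("wrist",(550,25,100),s);print(p)
u,v=int(p[0])-80,int(p[1])-70
cv2.imwrite("pics/w2c.png",cv2.resize(im[v:v+140,u:u+160],None,fx=4.2,fy=4.2,interpolation=cv2.INTER_CUBIC));print(u,v)
E
```

```text
time_s: 3.4
eef_pos: [410.5, 83.7, 231.5]
ee_rot: [0.0, 0.183, 0.983, 0.0]
force: [-0.4, 0.3, -0.3]
grip_width: 0.002
grip_force: 0.0
[410.49  83.73 231.51] [-0.08  0.08  1.79 -0.    1.28 -1.28] [-0.44  0.31 -0.34] 3.4
[314.69 326.01]
234 256
```

View pics/w2c.png

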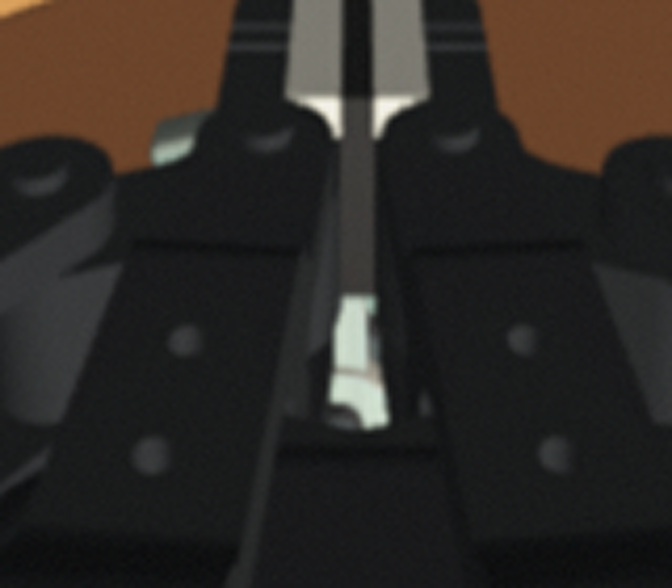

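I moved the wrong way: the vise is now behind the fingers. I'll go about 190 mm forward.

```bash
python3 -m crank '[[[-0.7,0,0,0,0,0,0],[-1,0,0,0,0,0,0],[-1,0,0,0,0,0,0],[-1,0,0,0,0,0,0],[-1,0,0,0,0,0,0],[-1,0,0,0,0,0,0],[-1,0,0,0,0,0,0],[-0.7,0,0,0,0,0,0]]]'
python3 -m crank '[[[-0.3,0,0,0,0,0,0],[0,0,0,0,0,0,0],[0,0,0,0,0,0,0],[0,0,0,0,0,0,0],[0,0,0,0,0,0,0],[0,0,0,0,0,0,0],[0,0,0,0,0,0,0],[0,0,0,0,0,0,0]]]'
python3 - <<'E'
from h import *
s=sense();print(s["eef_pos"],s["joints"],s["force"],s["time_s"]);np.savez("w3.npz",**s)
im=capture("wrist");cv2.imwrite("pics/w3.png",im)
for q in((490,43,130),(597,7,98),(550,25,100)):print(proj("wrist",q,s))
p=proj("wrist",(550,25,80),s)
u,v=int(p[0])-90,max(0,int(p[1])-80)
cv2.imwrite("pics/w3c.png",cv2.resize(im[v:v+145,u:u+190],None,fx=4,fy=4,interpolation=cv2.INTER_CUBIC));print(u,v)
E
```

```text
time_s: 4.25
eef_pos: [584.4, 16.0, 230.5]
ee_rot: [-0.0, 0.184, 0.983, -0.0]
force: [0.1, 0.5, -0.2]
grip_width: 0.001
grip_force: 0.0
time_s: 5.05
eef_pos: [589.8, 14.4, 231.4]
ee_rot: [0.0, 0.183, 0.983, -0.0]
force: [-0.7, 0.3, -0.5]
grip_width: 0.001
grip_force: 0.0
[589.78  14.4  231.37] [-0.17  0.46  1.29 -0.    1.39 -1.38] [-0.66  0.31 -0.51] 5.05
[306.06  60.76]
[314.33 197.32]
[313.85 142.75]
224 59
```

View pics/w3c.png

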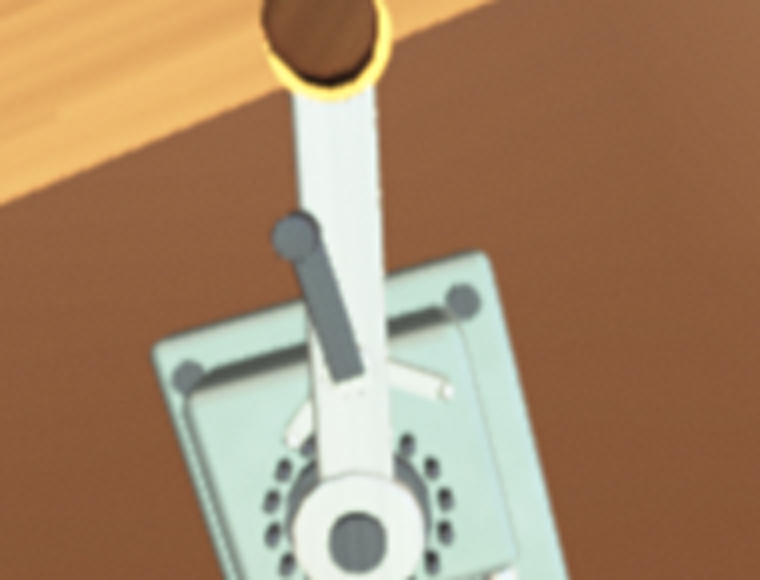

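The wrist view shows the thumb pin top at about (297.6,117.4) leaning left (-y, the opening side), the spindle at (312.9,193.9) and the knob top near (304,64.5).

```bash
python3 - <<'E'
from h import *
s=dict(np.load("w3.npz"))
im=cv2.imread("pics/w3.png")
K=at("wrist",(304,64.5),130,s);S=at("wrist",(312.9,193.9),98,s);P=at("wrist",(297.6,117.4),121,s)
# base near corners z=20
c=lambda u,v:(u/4+224-.4,v/4+59-.4)
B1=at("wrist",c(154,350),20,s);B2=at("wrist",c(487,252),20,s);F=at("wrist",c(566,578),20,s)
print("K",K,"S",S,"P",P,"B",B1,B2,F)
ex=-(B2-B1)[:2];yv=(B2-B1)[:2];print("width",np.linalg.norm(yv),"yaw",np.arctan2(yv[1],yv[0])-np.pi/2,"yawside",np.arctan2(*(F-B2)[1::-1]))
a=(K-S)[:2];print("arm len",np.linalg.norm(a),"dir",np.degrees(np.arctan2(a[1],a[0])))
n=a/np.linalg.norm(a);t=np.array([n[1],-n[0]]) ;d=(P-S)[:2];print("pin radial",d@n,"tang(+ = cw)",d@t)
X=Rt(s["ee_rot"]);print(X[:2,:2], np.degrees(np.arctan2(X[1,0],X[0,0])))
for nme,p in(("K",K),("S",S),("P",P)):print(nme,X.T@(p-s["eef_pos"]))
for n_,q in(("scene",(291.1,152)),("top",(310.6,229.5))):print(at(n_,q,130))
E
```

```text
K [491.77  40.7  130.  ] S [593.46   6.98  98.  ] P [524.52  21.66 121.  ] B [542.12 -35.74  20.  ] [550.64  60.74  20.  ] [648.26  50.81  20.  ]
width 96.85270897166139 yaw -0.08807743401802193 yawside -0.10136713756971263
arm len 107.13396054135069 dir 161.65289427984388
pin radial 70.05733569544444 tang(+ = cw) -7.761588551206165
[[-0.93  0.36]
 [ 0.36  0.93]] 158.87363382948394
K [100.91 -10.79 101.36]
S [ -6.09  -5.6  133.37]
P [ 63.5  -16.75 110.37]
[492.89  45.26 130.  ]
[489.38  39.15 130.  ]
```

Pin offset is -7.8 mm, so the pawl is at about -0.26 on the opening side. The handle is at about +0.22 and the vise yaw about -0.095. I'll go down with closed fingers on the pin's -y side.

```bash
python3 -m crank '[[[0.8,-0.63,0,0,0,0,0],[0.8,-0.63,0,0,0,0,0],[0.8,-0.63,0,0,0,0,0],[0,0,1,0,0,0,0],[0,0,1,0,0,0,0],[0,0,1,0,0,0,0],[0,0,1,0,0,0,0],[0,0,0.5,0,0,0,0]]]'
python3 -m crank '[[[0,0,0.5,0,0,0,0],[0,0,0.2,0,0,0,0],[0,0,0,0,0,0,0],[0,0,0,0,0,0,0],[0,0,0,0,0,0,0],[0,0,0,0,0,0,0],[0,0,0,0,0,0,0],[0,0,0,0,0,0,0]]]'
python3 -m crank '[[[0,0.08,0,0,0,0,0],[0,0.08,0,0,0,0,0],[0,0.08,0,0,0,0,0],[0,0.08,0,0,0,0,0],[0,0.04,0,0,0,0,0],[0,0,0,0,0,0,0],[0,0,0,0,0,0,0],[0,0,0,0,0,0,0]]]'
cat > st.py <<'E'
from h import *
s=sense();X=Rt(s["ee_rot"]);s3=dict(np.load("w3.npz"))
print("t",s["time_s"],"pos",s["eef_pos"],"in w3 tool",Rt(s3["ee_rot"]).T@(s["eef_pos"]-s3["eef_pos"]),"Ftool",X.T@s["force"],"M",X.T@s["wrist_torque"])
E
python3 st.py
```

```text
time_s: 5.9
eef_pos: [516.1, -7.9, 117.0]
ee_rot: [-0.001, 0.183, 0.983, 0.0]
force: [0.5, 0.1, 0.1]
grip_width: 0.0
grip_force: 0.0
time_s: 6.7
eef_pos: [516.9, -8.1, 101.5]
ee_rot: [0.0, 0.183, 0.983, -0.0]
force: [-0.5, 0.2, 0.2]
grip_width: -0.003
grip_force: 0.0
time_s: 7.5
eef_pos: [520.1, 0.2, 101.3]
ee_rot: [-0.0, 0.183, 0.983, -0.0]
force: [0.0, 0.1, 0.4]
grip_width: 0.002
grip_force: 0.0
t 7.5 pos [520.07   0.24 101.3 ] in w3 tool [ 59.93 -38.34 130.07] Ftool [ 0.01  0.15 -0.37] M [-0.02  0.03  0.03]
```

```bash
python3 -m crank '[[[0,0.06,0,0,0,0,0],[0,0.06,0,0,0,0,0],[0,0.06,0,0,0,0,0],[0,0.06,0,0,0,0,0],[0,0,0,0,0,0,0],[0,0,0,0,0,0,0],[0,0,0,0,0,0,0],[0,0,0,0,0,0,0]]]' >/dev/null; python3 st.py
python3 -m crank '[[[0,0.04,0,0,0,0,0],[0,0.04,0,0,0,0,0],[0,0.04,0,0,0,0,0],[0,0,0,0,0,0,0],[0,0,0,0,0,0,0],[0,0,0,0,0,0,0],[0,0,0,0,0,0,0],[0,0,0,0,0,0,0]]]'>/dev/null; python3 st.py
python3 -m crank '[[[0,0.04,0,0,0,0,0],[0,0.04,0,0,0,0,0],[0,0.04,0,0,0,0,0],[0,0,0,0,0,0,0],[0,0,0,0,0,0,0],[0,0,0,0,0,0,0],[0,0,0,0,0,0,0],[0,0,0,0,0,0,0]]]'>/dev/null; python3 st.py
python3 - <<'E'
from h import *
s=sense();cv2.imwrite("pics/w4.png",capture("wrist"))
i=capture("scene");cv2.imwrite("pics/s4.png",i)
m=cv2.imread("pics/w4.png")[60:300,200:440]
cv2.imwrite("pics/m4.png",np.hstack([cv2.resize(m,(480,480)),cv2.resize(i[135:215,265:318],(318,480),interpolation=cv2.INTER_CUBIC)]))
E
```

```text
t 8.3 pos [522.26   5.84 101.3 ] in w3 tool [ 59.91 -32.31 130.06] Ftool [-0.83  0.07  0.73] M [ 0.02 -0.02  0.02]
t 9.1 pos [523.34   8.65 101.3 ] in w3 tool [ 59.92 -29.3  130.07] Ftool [0.15 0.7  0.55] M [ 0.    0.02 -0.02]
t 9.9 pos [524.42  11.47 101.29] in w3 tool [ 59.92 -26.28 130.07] Ftool [0.14 0.22 0.42] M [-0.05 -0.   -0.03]
```

View pics/m4.png

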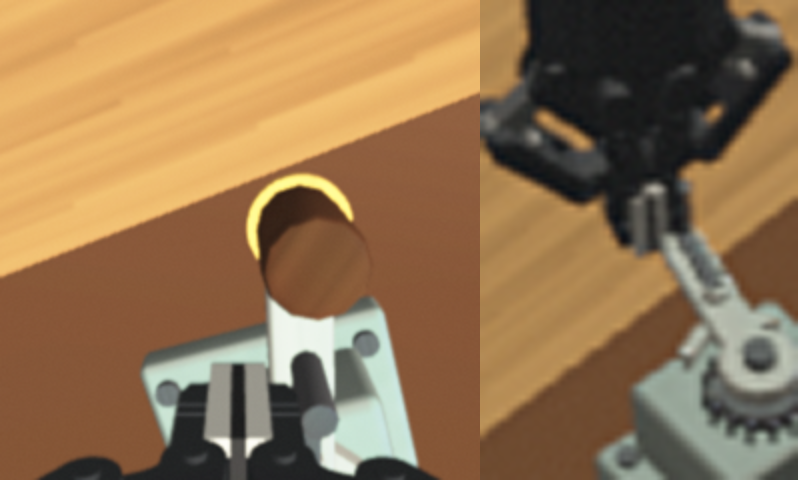

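```bash
python3 - <<'E'
from h import *
s=sense();s3=dict(np.load("w3.npz"))
f=lambda p:Rt(s3["ee_rot"]).T@(p-s3["eef_pos"])
g=lambda u,v:(u/2+200,v/2+60)
for n,u,v,z in(("base",305,358,91),("top",320,418,121),("knobtop",318,268,130),("armL",268,310,89),("armR",335,330,89)):
    p=at("wrist",g(u,v),z,s);print(n,p,f(p))
p=at("scene",(265+712/6,135+270/6),121);print(p,f(p))
E
```

```text
base [524.86  30.25  91.  ] [ 66.28  -8.61 140.37]
top [525.3   30.31 121.  ] [ 65.89  -8.4  110.37]
knobtop [489.37  40.99 130.  ] [103.25 -11.38 101.36]
armL [509.25  25.63  89.  ] [ 79.18 -18.55 142.37]
armR [521.01  40.26  89.  ] [ 73.48  -0.66 142.37]
[702.56 141.53 121.  ] [-59.37 159.23 110.38]
```

The pin now sits on the arm's midline, still touching the finger. I'll push a little further so it snaps over.

```bash
python3 -m crank '[[[0,0.05,0,0,0,0,0],[0,0.05,0,0,0,0,0],[0,0.05,0,0,0,0,0],[0,0.03,0,0,0,0,0],[0,0,0,0,0,0,0],[0,0,0,0,0,0,0],[0,0,0,0,0,0,0],[0,0,0,0,0,0,0]]]'>/dev/null; python3 st.py
python3 - <<'E'
from h import *
cv2.imwrite("pics/w5.png",capture("wrist"))
m=cv2.imread("pics/w5.png")[60:300,200:440]
cv2.imwrite("pics/m5.png",cv2.resize(m,(480,480)))
E
```

```text
t 10.8 pos [526.06  15.65 101.3 ] in w3 tool [ 59.9  -21.8  130.06] Ftool [-0.09 -0.37  0.04] M [ 0.02  0.05 -0.04]
```

View pics/m5.png

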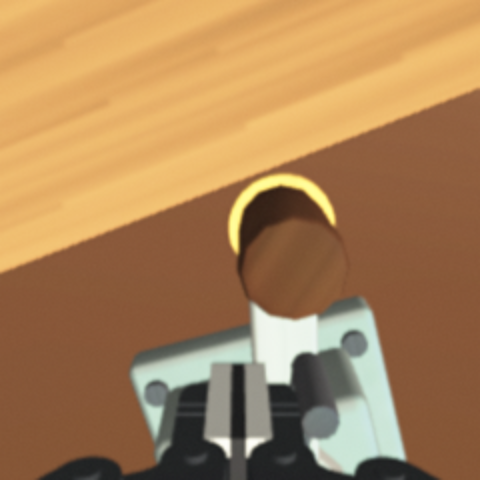

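The pin is past the midline but still in contact with the finger, so I'll push 4 mm more, then retreat and lift to check.

```bash
python3 -m crank '[[[0,0.05,0,0,0,0,0],[0,0.05,0,0,0,0,0],[0,0.05,0,0,0,0,0],[0,0.03,0,0,0,0,0],[0,0,0,0,0,0,0],[0,0,0,0,0,0,0],[0,0,0,0,0,0,0],[0,0,0,0,0,0,0]]]'>/dev/null; python3 st.py
python3 - <<'E'
from h import *
cv2.imwrite("pics/w6a.png",capture("wrist"))
E
python3 -m crank '[[[0,-0.4,0,0,0,0,0],[0,-0.5,0,0,0,0,0],[0,-0.3,0,0,0,0,0],[0,0,-0.8,0,0,0,0],[0,0,-1,0,0,0,0],[0,0,-1,0,0,0,40],[0,0,-1,0,0,0,50],[-0.3,0.6,-0.5,0,0,0,50]]]'>/dev/null
python3 -m crank '[[[-0.8,0.3,0,0,0,0,50],[-0.8,0.3,0,0,0,0,50],[-0.8,0.3,0,0,0,0,50],[-0.1,0.3,0,0,0,0,50],[0,0,0,0,0,0,50],[0,0,0,0,0,0,50],[0,0,0,0,0,0,50],[0,0,0,0,0,0,50]]]'>/dev/null; python3 st.py
python3 - <<'E'
from h import *
s=sense();np.savez("w6.npz",**s);i=capture("wrist");cv2.imwrite("pics/w6.png",i)
for q in((490,43,130),(594,7,98)):print(proj("wrist",q,s))
p=proj("wrist",(545,25,80),s);u,v=int(p[0])-90,max(0,int(p[1])-90);print(u,v)
a=cv2.resize(i[v:v+150,u:u+130],None,fx=4,fy=4,interpolation=cv2.INTER_CUBIC)
cv2.imwrite("pics/w6c.png",a)
E
```

```text
t 11.65 pos [527.63  19.76 101.28] in w3 tool [ 59.92 -17.4  130.09] Ftool [ 0.84 -3.46 -0.97] M [ 0.51  0.   -0.03]
t 13.3 pos [597.96   8.51 209.12] in w3 tool [-9.75 -2.54 22.26] Ftool [ 0.93 -0.2   0.6 ] M [ 0.    0.03 -0.03]
[308.47  40.2 ]
[315.65 191.09]
224 35
```

View pics/w6c.png

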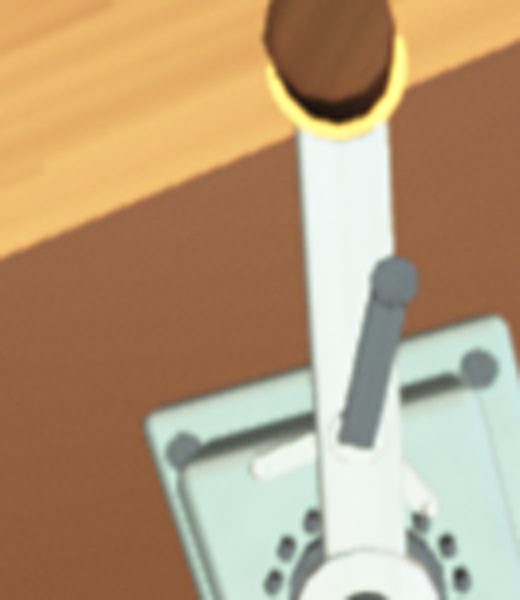

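The pin now leans right (394,280 in the crop), so the lever is on the tightening side. Next I'll straddle the knob with the fingers open.

```bash
python3 -m crank '[[[0.6,-0.07,0,0,0,0,50],[0.9,-0.07,0,0,0,0,50],[0.9,-0.07,0,0,0,0,50],[0.9,-0.07,0,0,0,0,50],[0.9,-0.06,0,0,0,0,50],[0.28,0,0,0,0,-0.35,50],[0,0,0,0,0,0,50],[0,0,0,0,0,0,50]]]'>/dev/null; python3 st.py
python3 - <<'E'
from h import *
s=sense();i=capture("wrist");cv2.imwrite("pics/w7.png",i);np.savez("w7.npz",**s)
# knob seen by fixed cameras & wrist colour mask
s6=dict(np.load("w6.npz"));i6=cv2.imread("pics/w6.png")
for nm,im,st in(("w6",i6,s6),("w7",i,s)):
    p=proj("wrist",(490.5,41,130),st).astype(int);h=cv2.cvtColor(im,cv2.COLOR_BGR2HSV)
    print(nm,p)
for nm,q in(("w6",(306.1,48)),):
    print(at("wrist",q,130,s6))
# arm midline at z=89 from w6: crop rows 150 and 540
c=lambda u,v:(u/4+224-.4,v/4+35-.4)
a=at("wrist",c(347,150),89,s6);b=at("wrist",c(365,530),89,s6);d=(a-b)[:2];print(a,b,np.degrees(np.arctan2(d[1],d[0])))
print("spindle",at("wrist",c(368,606),98,s6))
E
```

```text
t 14.15 pos [491.08  40.91 209.04] in w3 tool [101.62 -10.84  22.33] Ftool [-0.73 -0.5   0.27] M [ 0.01 -0.02  0.03]
w6 [305  42]
w7 [318 206]
[493.66  39.93 130.  ]
[504.9   37.32  89.  ] [576.35  13.11  89.  ] 161.28513012894012
spindle [589.92   8.58  98.  ]
```

```bash
python3 -m crank '[[[0,0,0.7,0,0,0,50],[0,0,0.8,0,0,0,50],[0,0,0.8,0,0,0,50],[0,0,0.8,0,0,0,50],[0,0,0.8,0,0,0,50],[0,0,0.4,0,0,0,50],[0,0,0,0,0,0,50],[0,0,0,0,0,0,50]]]' 20; python3 st.py
python3 -m crank '[[[0,0,0,0,0,0,40],[0,0,0,0,0,0,34],[0,0,0,0,0,0,30],[0,0,0,0,0,0,27],[0,0,0,0,0,0,25],[0,0,0,0,0,0,25],[0,0,0,0,0,0,25],[0,0,0,0,0,0,25]]]' 20; python3 st.py
```

```text
time_s: 15.0
eef_pos: [491.4, 40.9, 101.9]
ee_rot: [0.0, 0.159, 0.987, -0.0]
force: [0.0, -0.8, -0.1]
grip_width: 0.583
grip_force: 0.0
t 15.0 pos [491.36  40.93 101.9 ] in w3 tool [101.38 -10.72 129.46] Ftool [-0.25 -0.74  0.14] M [-0.01  0.02 -0.01]
time_s: 15.8
eef_pos: [490.8, 41.1, 101.3]
ee_rot: [-0.0, 0.159, 0.987, -0.0]
force: [0.6, -0.1, -0.5]
grip_width: 0.295
grip_force: 0.0
t 15.8 pos [490.8   41.09 101.29] in w3 tool [101.96 -10.77 130.08] Ftool [-0.57  0.07  0.55] M [ 0.02  0.   -0.04]
```

Caged with no side load. First tightening stroke, on a circle around the spindle (+y tangential, turn +z).

```bash
cat >> st.py <<'E'
Sp=np.array([594.8,6.3]);d=(s["eef_pos"][:2]-Sp);ang=np.arctan2(d[1],d[0])
print("R",np.linalg.norm(d),"handle",np.pi-.095-ang,"yawtool-arm deg",np.degrees(np.arctan2(X[1,0],X[0,0])-ang))
E
python3 -m crank '[[[-0.007,0.246,0,0,0,0.4,25],[-0.007,0.246,0,0,0,0.4,25],[-0.007,0.246,0,0,0,0.4,25],[-0.007,0.246,0,0,0,0.4,25],[0,0,0,0,0,0,25],[0,0,0,0,0,0,25],[0,0,0,0,0,0,25],[0,0,0,0,0,0,25]]]' >/dev/null; python3 st.py
python3 -m crank '[[[-0.003,0.123,0,0,0,0.2,25],[-0.003,0.123,0,0,0,0.2,25],[-0.003,0.123,0,0,0,0.2,25],[-0.003,0.123,0,0,0,0.2,25],[-0.003,0.123,0,0,0,0.2,25],[-0.003,0.123,0,0,0,0.2,25],[-0.003,0.123,0,0,0,0.2,25],[-0.003,0.123,0,0,0,0.2,25]]]' >/dev/null; python3 st.py
```

```text
t 16.6 pos [501.05  63.23 101.32] in w3 tool [100.38  13.58 130.04] Ftool [ 0.27 -0.42 -0.28] M [-0.01 -0.04  0.03]
R 109.68320864992626 handle 0.4507765382321618 yawtool-arm deg 0.16300013268230404
t 17.4 pos [515.33  82.02 101.18] in w3 tool [ 93.83  36.25 130.18] Ftool [ 1.94 -7.13 -2.85] M [1.18 0.13 0.01]
R 109.76959974164382 handle 0.6662343705244962 yawtool-arm deg -0.3531780697232291
```

The drive is engaged and moving at 7.1 N (free closing). Return stroke.

```bash
python3 -m crank '[[[-0.021,-0.429,0,0,0,-0.7,25],[-0.021,-0.429,0,0,0,-0.7,25],[-0.021,-0.429,0,0,0,-0.7,25],[-0.021,-0.429,0,0,0,-0.7,25],[-0.021,-0.429,0,0,0,-0.7,25],[-0.021,-0.429,0,0,0,-0.7,25],[-0.021,-0.429,0,0,0,-0.7,25],[-0.021,-0.429,0,0,0,-0.7,25]]]' >/dev/null; python3 st.py
python3 -m crank '[[[-0.021,-0.429,0,0,0,-0.7,25],[-0.021,-0.429,0,0,0,-0.7,25],[-0.021,-0.429,0,0,0,-0.7,25],[-0.021,-0.429,0,0,0,-0.7,25],[-0.021,-0.429,0,0,0,-0.7,25],[0,0,0,0,0,0,25],[0,0,0,0,0,0,25],[0,0,0,0,0,0,25]]]' >/dev/null; python3 st.py
python3 - <<'E'
from h import *
cv2.imwrite("pics/t8.png",capture("top"));cv2.imwrite("pics/s8.png",capture("scene"))
E
```

```text
t 18.2 pos [485.37   4.62 101.38] in w3 tool [ 93.88 -46.75 129.99] Ftool [-1.03  2.57 -0.43] M [-0.35 -0.22  0.08]
R 109.44436837715617 handle 6.172819237505092 yawtool-arm deg 0.2345644516365682
t 19.0 pos [498.97 -46.29 101.28] in w3 tool [ 62.85 -89.34 130.09] Ftool [-0.82  1.13  1.43] M [-0.01  0.07 -0.  ]
R 109.31585722894982 handle 5.686270682664244 yawtool-arm deg 0.023992824629518846
```

```bash
python3 -m crank '[[[-0.004,0.184,0,0,0,0.3,25],[-0.004,0.184,0,0,0,0.3,25],[-0.004,0.184,0,0,0,0.3,25],[-0.004,0.184,0,0,0,0.3,25],[-0.004,0.184,0,0,0,0.3,25],[-0.004,0.184,0,0,0,0.3,25],[-0.004,0.184,0,0,0,0.3,25],[-0.004,0.184,0,0,0,0.3,25]]]' >/dev/null; python3 st.py
python3 -m crank '[[[-0.001,0.092,0,0,0,0.15,25],[-0.001,0.092,0,0,0,0.15,25],[-0.001,0.092,0,0,0,0.15,25],[-0.001,0.092,0,0,0,0.15,25],[-0.001,0.092,0,0,0,0.15,25],[-0.001,0.092,0,0,0,0.15,25],[-0.001,0.092,0,0,0,0.15,25],[-0.001,0.092,0,0,0,0.15,25]]]' >/dev/null; python3 st.py
```

```text
t 19.9 pos [487.2  -11.92 101.4 ] in w3 tool [ 86.21 -61.52 129.97] Ftool [-0.65 -2.47  0.92] M [ 0.32 -0.14 -0.06]
R 109.12777337527781 handle 6.020438514105663 yawtool-arm deg -0.06436356771666635
t 20.7 pos [485.62   6.48 101.35] in w3 tool [ 94.32 -44.92 130.01] Ftool [-0.57 -2.27 -1.08] M [ 0.36 -0.17  0.02]
R 109.18205856779518 handle -0.09331887461910737 yawtool-arm deg 0.059482792308062124
```

```bash
python3 -m crank '[[[-0.001,0.092,0,0,0,0.15,25],[-0.001,0.092,0,0,0,0.15,25],[-0.001,0.092,0,0,0,0.15,25],[-0.001,0.092,0,0,0,0.15,25],[-0.001,0.092,0,0,0,0.15,25],[-0.001,0.092,0,0,0,0.15,25],[-0.001,0.092,0,0,0,0.15,25],[-0.001,0.092,0,0,0,0.15,25]]]' >/dev/null; python3 st.py
```

```text
t 21.5 pos [487.1   24.79 101.31] in w3 tool [ 99.54 -27.31 130.06] Ftool [-1.72 -1.98 -1.15] M [ 0.4  -0.13 -0.03]
R 109.27670808665431 handle 0.07502018960820989 yawtool-arm deg 0.11037015181823664
```

Still idle at ~2 N after 0.67 rad, which is more than one tooth. I'll go on a bit further before checking the lever.

```bash
python3 -m crank '[[[-0.001,0.092,0,0,0,0.15,25],[-0.001,0.092,0,0,0,0.15,25],[-0.001,0.092,0,0,0,0.15,25],[-0.001,0.092,0,0,0,0.15,25],[-0.001,0.092,0,0,0,0.15,25],[-0.001,0.092,0,0,0,0.15,25],[-0.001,0.092,0,0,0,0.15,25],[-0.001,0.092,0,0,0,0.15,25]]]' >/dev/null; python3 st.py
```

```text
t 22.3 pos [491.61  42.52 101.26] in w3 tool [101.72  -9.15 130.1 ] Ftool [-0.56 -3.01 -1.5 ] M [ 0.44 -0.13 -0.03]
R 109.3595916686707 handle 0.24255368731198734 yawtool-arm deg 0.11133481652090418
```

```bash
python3 -m crank '[[[-0.001,0.092,0,0,0,0.15,25],[-0.001,0.092,0,0,0,0.15,25],[-0.001,0.092,0,0,0,0.15,25],[-0.001,0.092,0,0,0,0.15,25],[-0.001,0.092,0,0,0,0.15,25],[-0.001,0.092,0,0,0,0.15,25],[-0.001,0.092,0,0,0,0.15,25],[-0.001,0.092,0,0,0,0.15,25]]]' >/dev/null; python3 st.py
```

```text
t 23.1 pos [499.14  59.43 101.28] in w3 tool [100.79   9.34 130.08] Ftool [-0.16 -2.78 -2.32] M [ 0.37 -0.02  0.02]
R 109.42063855839247 handle 0.41200569911426754 yawtool-arm deg 0.21952259547950753
```

It isn't driving, so the lever may have kicked back during the return. I'll let go, lift and look.

```bash
python3 -m crank '[[[0,0,0,0,0,0,50],[0,0,0,0,0,0,50],[0,0,-0.3,0,0,0,50],[0,0,-0.8,0,0,0,50],[0,0,-0.8,0,0,0,50],[0,0,-0.8,0,0,0,50],[0,0,-0.8,0,0,0,50],[-0.4,0,-0.8,0,0,0,50]]]'>/dev/null
python3 -m crank '[[[-0.8,0,0,0,0,0,50],[-0.8,0,0,0,0,0,50],[-0.8,0,0,0,0,0,50],[-0.8,0,0,0,0,0,50],[-0.8,0,0,0,0,0,50],[0,0,0,0,0,0,50],[0,0,0,0,0,0,50],[0,0,0,0,0,0,50]]]'>/dev/null; python3 st.py
python3 - <<'E'
from h import *
s=sense();np.savez("w9.npz",**s);i=capture("wrist");cv2.imwrite("pics/w9.png",i)
c=capture("scene");cv2.imwrite("pics/s9.png",c)
p=proj("wrist",(545,30,80),s);u,v=int(p[0])-70,max(0,int(p[1])-75);print(u,v,proj("wrist",(594.8,6.3,98),s))
a=cv2.resize(i[v:v+150,u:u+130],(520,600),interpolation=cv2.INTER_CUBIC)
t=cv2.imread("pics/top0.png")[140:215,295:355];t8=cv2.imread("pics/t8.png")[140:215,295:355]
b=np.vstack([cv2.resize(k,(240,300),interpolation=cv2.INTER_CUBIC) for k in(t,capture("top")[140:215,295:355])])
cv2.imwrite("pics/m9.png",np.hstack([a,b]))
E
```

```text
t 24.7 pos [594.97   6.82 209.09] in w3 tool [-7.57 -5.2  22.28] Ftool [-0.38  0.26  0.03] M [ 0.03  0.02 -0.01]
R 0.5430067884727461 handle 1.7893598430806925 yawtool-arm deg 79.25809783861682
244 51 [318.47 194.79]
```

View pics/m9.png

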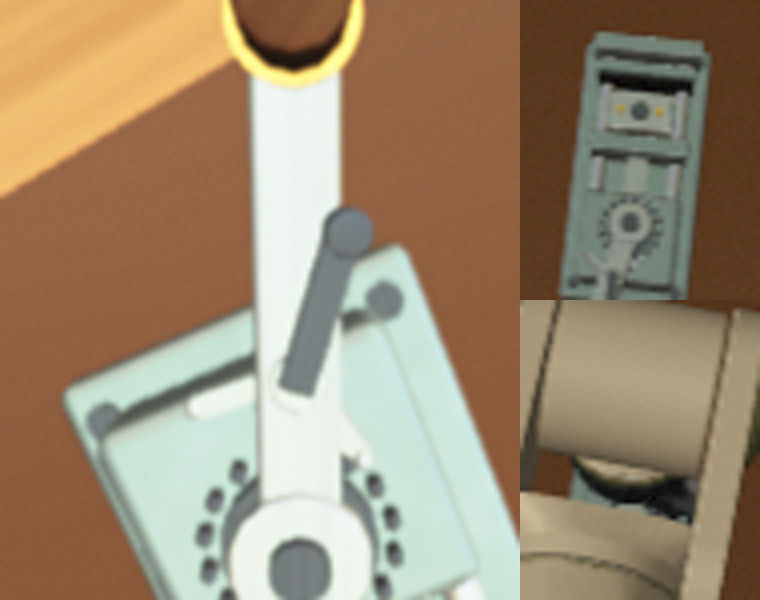

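The lever is still on the tightening side: pin at (350,232), right of the arm, seated deeper than before at about 0.4. So the handle slipped for another reason. I'll measure the jaw shift and wheel phase numerically.

```bash
python3 - <<'E'
from h import *
S=np.array([594.8,6.3]);yaw=-.095;ex=np.array([np.cos(yaw),np.sin(yaw)]);ey=np.array([-ex[1],ex[0]])
O=S+55*ex;print("vise origin",O)
def prof(im,y,z,xs):
    g=cv2.cvtColor(im,cv2.COLOR_BGR2GRAY).astype(np.float32)
    P=np.array([proj("scene",[*(O+x*ex+y*ey),z]) for x in xs],np.float32)
    return cv2.remap(g,P[None,:,0],P[None,:,1],cv2.INTER_CUBIC)[0]
xs=np.arange(-25,90,3.)
for f in("scene0","s8","s9"):
    im=cv2.imread(f"pics/{f}.png");print(f);print(np.mean([prof(im,y,61,xs) for y in(-20,-12)],0).astype(int).tolist())
    print(np.mean([prof(im,y,46,xs) for y in(-8,-4)],0).astype(int).tolist())
print(xs.astype(int).tolist())
# wheel phase
for f in("w3","w6","w9"):
    s=dict(np.load(f+".npz"));im=cv2.cvtColor(cv2.imread(f"pics/{f}.png"),cv2.COLOR_BGR2GRAY).astype(np.float32)
    off={"w3":(312.9,193.9),"w6":(224+368/4-.4,35+606/4-.4),"w9":(244+300/4-.4,51+570/4-.4)}[f]
    C=at("wrist",off,98,s)[:2]
    th=np.arange(np.pi*.62,np.pi*1.38,.02)+yaw
    for r in(24,):
        P=np.array([proj("wrist",[C[0]+r*np.cos(t),C[1]+r*np.sin(t),80],s) for t in th],np.float32)
        v=cv2.remap(im,P[None,:,0],P[None,:,1],cv2.INTER_CUBIC)[0]
        c=np.sum((v-v.mean())*np.exp(1j*16*(th-yaw)));print(f,C,r,"phase ccw mod .393:",np.angle(c)/16,"amp",abs(c)/len(v),v.astype(int).tolist())
E
```

```text
vise origin [649.55   1.08]
scene0
[80, 61, 62, 71, 107, 121, 127, 153, 164, 160, 159, 158, 156, 155, 156, 160, 122, 70, 71, 63, 57, 113, 186, 184, 185, 182, 163, 183, 182, 182, 191, 138, 37, 11, 63, 156, 156, 159, 114]
[66, 117, 154, 153, 152, 153, 151, 149, 149, 147, 153, 155, 159, 147, 80, 72, 71, 56, 69, 155, 185, 185, 189, 171, 162, 180, 182, 183, 194, 99, 25, 14, 103, 157, 156, 159, 92, 73, 156]
s8
[80, 62, 63, 73, 110, 122, 128, 155, 165, 161, 161, 158, 154, 158, 157, 160, 136, 65, 61, 65, 67, 115, 186, 185, 186, 184, 165, 185, 184, 184, 193, 141, 38, 12, 65, 158, 158, 160, 114]
[68, 119, 155, 155, 153, 155, 152, 151, 151, 146, 156, 157, 160, 155, 89, 57, 64, 65, 76, 155, 186, 186, 191, 173, 163, 182, 184, 185, 196, 100, 23, 13, 104, 160, 159, 161, 93, 74, 157]
s9
[81, 64, 64, 75, 111, 123, 130, 157, 168, 164, 163, 159, 155, 160, 159, 163, 138, 66, 61, 66, 69, 117, 188, 187, 188, 185, 167, 187, 186, 186, 195, 143, 39, 12, 65, 160, 159, 163, 116]
[68, 120, 156, 157, 155, 157, 154, 152, 152, 148, 158, 158, 162, 157, 91, 58, 65, 66, 78, 157, 188, 187, 192, 174, 166, 184, 185, 187
[... 1569 characters left out ...]
 221, 222, 222]
w9 [593.54   7.11] 24 phase ccw mod .393: 0.05746507512947111 amp 5.924611422257001 [171, 181, 195, 210, 216, 224, 235, 239, 242, 241, 224, 204, 196, 207, 220, 231, 237, 235, 232, 230, 234, 238, 239, 239, 238, 238, 238, 238, 239, 239, 240, 240, 241, 241, 241, 242, 242, 241, 241, 241, 241, 242, 242, 243, 243, 242, 243, 243, 243, 243, 242, 242, 242, 242, 241, 239, 225, 208, 186, 176, 188, 211, 222, 223, 223, 220, 215, 201, 174, 150, 130, 119, 130, 150, 169, 194, 204, 216, 223, 222, 223, 223, 222, 223, 220, 215, 208, 192, 182, 176, 178, 180, 183, 188, 188, 195, 204, 215, 220, 222, 221, 220, 220, 221, 219, 216, 210, 205, 202, 200, 198, 197, 193, 191, 191, 196, 204, 213, 219, 221]
```

The jaw moved only about 0.6 mm in stroke 1 and not at all in stroke 2, yet the lever seats deeper after a rest. The pawl drops in slowly, so it likely skipped teeth during the continuous stroke. It is seated now, so I'll go back on the knob and push on slowly.

```bash
python3 -m crank '[[[0.8,0,0,0,0,0,50],[0.8,0,0,0,0,0,50],[0.8,0,0,0,0,0,50],[0.8,0,0,0,0,0,50],[0.8,0,0,0,0,0,50],[0.4,0,0.6,0,0,0,50],[0,0,0.8,0,0,0,50],[0,0,0.8,0,0,0,50]]]' >/dev/null
python3 -m crank '[[[0,0,0.8,0,0,0,50],[0,0,0.8,0,0,0,50],[0,0,0.5,0,0,0,40],[0,0,0,0,0,0,30],[0,0,0,0,0,0,25],[0,0,0,0,0,0,25],[0,0,0,0,0,0,25],[0,0,0,0,0,0,25]]]' >/dev/null; python3 st.py
python3 -m crank '[[[-0.001,0.061,0,0,0,0.1,25],[-0.001,0.061,0,0,0,0.1,25],[-0.001,0.061,0,0,0,0.1,25],[-0.001,0.061,0,0,0,0.1,25],[-0.001,0.061,0,0,0,0.1,25],[-0.001,0.061,0,0,0,0.1,25],[-0.001,0.061,0,0,0,0.1,25],[-0.001,0.061,0,0,0,0.1,25]]]' >/dev/null; python3 st.py
python3 -m crank '[[[-0.001,0.061,0,0,0,0.1,25],[-0.001,0.061,0,0,0,0.1,25],[-0.001,0.061,0,0,0,0.1,25],[-0.001,0.061,0,0,0,0.1,25],[-0.001,0.061,0,0,0,0.1,25],[-0.001,0.061,0,0,0,0.1,25],[-0.001,0.061,0,0,0,0.1,25],[-0.001,0.061,0,0,0,0.1,25]]]' >/dev/null; python3 st.py
```

```text
t 26.45 pos [499.36  59.19 101.8 ] in w3 tool [100.5    9.19 129.57] Ftool [-0.48  0.03  0.4 ] M [0.02 0.   0.05]
R 109.11164362725418 handle 0.41104127310663907 yawtool-arm deg 0.25939118566673003
t 27.25 pos [505.7   69.61 101.26] in w3 tool [ 98.34  21.2  130.11] Ftool [ 0.38 -2.51 -0.84] M [ 0.33 -0.08 -0.  ]
R 109.30494042144407 handle 0.5228005364707244 yawtool-arm deg 0.19989759660075035
t 28.05 pos [513.16  79.04 101.23] in w3 tool [ 94.78  32.68 130.13] Ftool [ 1.09 -4.03 -2.82] M [ 0.67  0.13 -0.01]
R 109.34190696573597 handle 0.6327950135326703 yawtool-arm deg 0.10642776950850114
```

It's catching now (4 N rising at 0.63). I'll use the rest of this stroke, stopping short of the 0.8 stop.

```bash
python3 -m crank '[[[-0.001,0.061,0,0,0,0.1,25],[-0.001,0.061,0,0,0,0.1,25],[-0.001,0.061,0,0,0,0.1,25],[-0.001,0.061,0,0,0,0.1,25],[-0.001,0.061,0,0,0,0.1,25],[-0.001,0.061,0,0,0,0.1,25],[-0.001,0.061,0,0,0,0.1,25],[-0.001,0.061,0,0,0,0.1,25]]]' >/dev/null; python3 st.py
python3 -m crank '[[[-0.016,-0.37,0,0,0,-0.6,25],[-0.016,-0.37,0,0,0,-0.6,25],[-0.016,-0.37,0,0,0,-0.6,25],[-0.016,-0.37,0,0,0,-0.6,25],[-0.016,-0.37,0,0,0,-0.6,25],[-0.016,-0.37,0,0,0,-0.6,25],[-0.016,-0.37,0,0,0,-0.6,25],[-0.016,-0.37,0,0,0,-0.6,25]]]' >/dev/null; python3 st.py
python3 -m crank '[[[-0.016,-0.37,0,0,0,-0.6,25],[-0.016,-0.37,0,0,0,-0.6,25],[-0.016,-0.37,0,0,0,-0.6,25],[-0.016,-0.37,0,0,0,-0.6,25],[-0.016,-0.37,0,0,0,-0.6,25],[-0.016,-0.37,0,0,0,-0.6,25],[-0.016,-0.37,0,0,0,-0.6,25],[-0.016,-0.37,0,0,0,-0.6,25]]]' >/dev/null; python3 st.py
```

```text
t 28.85 pos [521.95  87.76 101.2 ] in w3 tool [ 89.72  43.98 130.16] Ftool [ 1.3  -3.32 -1.49] M [0.42 0.3  0.06]
R 109.27940712195861 handle 0.7461232710234285 yawtool-arm deg 0.1968662843131288
t 29.65 pos [487.6   23.76 101.41] in w3 tool [ 98.7  -28.09 129.96] Ftool [-1.26  3.05  0.71] M [-0.27 -0.17  0.02]
R 108.61581292864547 handle 0.06648537065799198 yawtool-arm deg -0.12139135793297941
t 30.45 pos [500.1  -47.94 101.43] in w3 tool [ 61.2  -90.46 129.93] Ftool [-1.22  2.43  0.4 ] M [-0.37 -0.28  0.04]
R 109.1290487765209 handle 5.668064048969519 yawtool-arm deg -0.7798189025063547
```

Only 3.3 N at 0.75, so it slipped rather than drove. I'll measure the jaw shift precisely before the next stroke.

```bash
cat > jaw.py <<'E'
from h import *
import sys
S=np.array([594.8,6.3]);yaw=-.095;ex=np.array([np.cos(yaw),np.sin(yaw)]);ey=np.array([-ex[1],ex[0]]);O=S+55*ex
# rectified strip along vise x at jaw-top height
xs=np.arange(-12,62,.5);ys=np.arange(-24,-8,2.)
P=np.array([[proj("scene",[*(O+x*ex+y*ey),61]) for x in xs] for y in ys],np.float32)
def prof(im):
    g=cv2.cvtColor(im,cv2.COLOR_BGR2GRAY).astype(np.float32);return cv2.remap(g,P[...,0],P[...,1],cv2.INTER_CUBIC).mean(0)
def edge(p,a,b):  # falling jaw edge: position where the profile crosses 105 between a and b
    i=np.where((xs>a)&(xs<b))[0]
    k=[j for j in i if (p[j]-110)*(p[j+1]-110)<=0];return [round(float(xs[j]+.5*(p[j]-110)/(p[j]-p[j+1]+1e-9)),2) for j in k]
if __name__=="__main__":
    if len(sys.argv)>1: cv2.imwrite(f"pics/{sys.argv[1]}.png",capture("scene"))
    for f in["scene0","s4","s8","s9"]+sys.argv[1:]:
        p=prof(cv2.imread(f"pics/{f}.png"));print(f,edge(p,-12,60))
E
python3 jaw.py s10
```

```text
scene0 [-7.31, 23.46, 38.04]
s4 [-7.92, 23.53, 37.98]
s8 [-7.64, 23.97, 37.99]
s9 [-8.26, 24.04, 37.91]
s10 [-7.55, 23.99, 37.96]
```

```bash
cat > pin.py <<'E'
from h import *
import sys
S=np.array([594.8,6.3]);O=S
def look(f,h,cam="scene",st=None,zs=(121,112,103)):
    im=cv2.cvtColor(cv2.imread(f"pics/{f}.png"),cv2.COLOR_BGR2HSV).astype(np.float32);a=np.pi-.095-h
    n=np.array([np.cos(a),np.sin(a)]);t=np.array([n[1],-n[0]])
    print(f,"h",h,"tang:",list(range(-20,21,2)))
    for z in zs:
        P=np.array([[proj(cam,[*(S+r*n+u*t),z],st) for u in range(-20,21,2)] for r in(69,71)],np.float32)
        v=[cv2.remap(im[...,k],P[...,0],P[...,1],cv2.INTER_LINEAR).mean(0).astype(int) for k in(1,2)]
        print(z,"S",v[0].tolist(),"V",v[1].tolist())
if __name__=="__main__":
    look("scene0",.22,zs=(121,112));look("s9",.41,zs=(121,112))
    look("w3",.22,"wrist",dict(np.load("w3.npz")),(121,));look("w6",.22,"wrist",dict(np.load("w6.npz")),(121,));look("w9",.41,"wrist",dict(np.load("w9.npz")),(121,))
    look("s8",-.59,zs=(121,112));look("s10",-.60,zs=(121,112))
E
python3 pin.py
```

```text
scene0 h 0.22 tang: [-20, -18, -16, -14, -12, -10, -8, -6, -4, -2, 0, 2, 4, 6, 8, 10, 12, 14, 16, 18, 20]
121 S [134, 105, 52, 35, 47, 63, 60, 36, 34, 44, 64, 105, 137, 139, 137, 138, 137, 137, 138, 138, 137] V [155, 136, 129, 152, 157, 137, 115, 111, 113, 125, 145, 162, 171, 172, 173, 174, 174, 174, 174, 174, 175]
112 S [138, 138, 125, 64, 19, 16, 16, 12, 10, 14, 18, 23, 62, 120, 142, 139, 137, 137, 137, 137, 138] V [172, 169, 155, 132, 141, 138, 97, 50, 44, 82, 130, 167, 173, 174, 174, 174, 172, 172, 171, 170, 168]
s9 h 0.41 tang: [-20, -18, -16, -14, -12, -10, -8, -6, -4, -2, 0, 2, 4, 6, 8, 10, 12, 14, 16, 18, 20]
121 S [138, 138, 135, 98, 61, 43, 40, 50, 65, 69, 69, 70, 94, 130, 94, 54, 28, 41, 99, 132, 139] V [171, 173, 165, 144, 139, 137, 125, 113, 117, 143, 164, 162, 169, 167, 134, 116, 107, 115, 145, 166, 169]
112 S [136, 138, 140, 134, 76, 29, 17, 17, 18, 19, 18, 18, 20, 37, 73, 50, 21, 47, 128, 136, 138] V [176, 177, 178, 169, 153, 162, 185, 188, 186, 186, 187, 191, 195, 184, 115, 61, 43, 64, 122, 166, 181]
w3 h 0.22 tang: [-20, -18, -16, -14, -12, -10, -8, -6, -4, -2, 0, 2
[... 1188 characters left out ...]
, 18, 50, 101, 132, 142, 138, 137, 133, 126, 118, 102, 76, 44, 21, 18, 33, 67] V [185, 183, 183, 183, 182, 179, 175, 175, 174, 175, 172, 162, 144, 124, 101, 78, 73, 90, 98, 110, 128]
s10 h -0.6 tang: [-20, -18, -16, -14, -12, -10, -8, -6, -4, -2, 0, 2, 4, 6, 8, 10, 12, 14, 16, 18, 20]
121 S [18, 19, 46, 95, 138, 141, 139, 136, 137, 138, 138, 139, 129, 105, 77, 49, 72, 98, 133, 138, 138] V [183, 182, 178, 176, 177, 177, 178, 178, 176, 174, 172, 169, 153, 140, 132, 124, 132, 146, 168, 170, 168]
112 S [18, 19, 19, 18, 18, 30, 85, 122, 143, 140, 138, 135, 130, 123, 109, 88, 60, 23, 18, 22, 56] V [186, 184, 183, 183, 183, 181, 176, 174, 173, 175, 174, 167, 151, 134, 110, 90, 75, 80, 93, 105, 123]
```

The pin sits at about +8.5 mm in every view, so it is riding on a tooth (0.26). From the phases, the next catch should be near -0.52. I'll pause here to let the pawl drop in, then push forward slowly.

```bash
python3 -m crank '[[[0,0,0,0,0,0,25],[0,0,0,0,0,0,25],[0,0,0,0,0,0,25],[0,0,0,0,0,0,25],[0,0,0,0,0,0,25],[0,0.061,0,0,0,0.1,25],[0,0.061,0,0,0,0.1,25],[0,0.061,0,0,0,0.1,25]]]' >/dev/null; python3 st.py
python3 -m crank '[[[0,0.061,0,0,0,0.1,25],[0,0.061,0,0,0,0.1,25],[0,0.061,0,0,0,0.1,25],[0,0.061,0,0,0,0.1,25],[0,0,0,0,0,0,25],[0,0,0,0,0,0,25],[0,0,0,0,0,0,25],[0,0,0,0,0,0,25]]]' >/dev/null; python3 st.py
python3 -m crank '[[[0,0.061,0,0,0,0.1,25],[0,0.061,0,0,0,0.1,25],[0,0.061,0,0,0,0.1,25],[0,0.061,0,0,0,0.1,25],[0,0.061,0,0,0,0.1,25],[0,0.061,0,0,0,0.1,25],[0,0.061,0,0,0,0.1,25],[0,0.061,0,0,0,0.1,25]]]' >/dev/null; python3 st.py; python3 jaw.py s11
```

```text
t 31.3 pos [497.39 -43.94 101.36] in w3 tool [ 65.16 -87.71 130.  ] Ftool [-0.52 -1.89  1.1 ] M [ 0.38 -0.07 -0.03]
R 109.59915234119877 handle 5.71200529846163 yawtool-arm deg -0.8919068760157998
t 32.1 pos [494.5  -38.17 101.2 ] in w3 tool [ 69.94 -83.38 130.17] Ftool [-0.28 -0.17  0.27] M [ 0.03 -0.11 -0.01]
R 109.71426103286441 handle 5.770826465809844 yawtool-arm deg -0.6363488299888458
t 32.9 pos [490.25 -26.77 101.23] in w3 tool [ 78.02 -74.28 130.13] Ftool [ 0.57 -3.17  2.03] M [0.33 0.08 0.03]
R 109.66086296191381 handle 5.881824990288559 yawtool-arm deg -0.7491090261697237
scene0 [-7.31, 23.46, 38.04]
s4 [-7.92, 23.53, 37.98]
s8 [-7.64, 23.97, 37.99]
s9 [-8.26, 24.04, 37.91]
s11 [-7.69, 23.99, 37.97]
```

No catch. In stroke 1 it caught after I paused about 0.23 rad past a tooth, so I'll pause at the same tooth phase (TCP about -0.28) and then push on.

```bash
python3 -m crank '[[[0,0.082,0,0,0,0.13,25],[0,0.082,0,0,0,0.13,25],[0,0.082,0,0,0,0.13,25],[0,0.082,0,0,0,0.13,25],[0,0.082,0,0,0,0.13,25],[0,0.082,0,0,0,0.13,25],[0,0.041,0,0,0,0.07,25],[0,0,0,0,0,0,25]]]' >/dev/null; python3 st.py
python3 -m crank '[[[0,0,0,0,0,0,25],[0,0,0,0,0,0,25],[0,0,0,0,0,0,25],[0,0,0,0,0,0,25],[0,0.061,0,0,0,0.1,25],[0,0.061,0,0,0,0.1,25],[0,0.061,0,0,0,0.1,25],[0,0.061,0,0,0,0.1,25]]]' >/dev/null; python3 st.py
python3 -m crank '[[[0,0.061,0,0,0,0.1,25],[0,0.061,0,0,0,0.1,25],[0,0.061,0,0,0,0.1,25],[0,0.061,0,0,0,0.1,25],[0,0.061,0,0,0,0.1,25],[0,0.061,0,0,0,0.1,25],[0,0.061,0,0,0,0.1,25],[0,0.061,0,0,0,0.1,25]]]' >/dev/null; python3 st.py
```

```text
t 33.75 pos [487.21 -13.7  101.34] in w3 tool [ 85.56 -63.18 130.03] Ftool [ 0.75 -0.46  0.25] M [ 0.03 -0.01 -0.01]
R 109.43747732849987 handle 6.0043576771861495 yawtool-arm deg -0.4763416357569845
t 34.55 pos [486.28  -7.9  101.32] in w3 tool [ 88.52 -58.11 130.04] Ftool [-0.43 -1.47  0.52] M [ 0.37 -0.06 -0.04]
R 109.44997201038261 handle 6.05804857930902 yawtool-arm deg -0.6541759343223944
t 35.35 pos [485.34   4.34 101.31] in w3 tool [ 93.8  -47.02 130.05] Ftool [ 0.1  -2.42 -0.92] M [ 0.38  0.01 -0.03]
R 109.47514086775118 handle 6.170266742864974 yawtool-arm deg -0.6238027662572824
```

```bash
python3 -m crank '[[[0,0.061,0,0,0,0.1,25],[0,0.061,0,0,0,0.1,25],[0,0.061,0,0,0,0.1,25],[0,0.061,0,0,0,0.1,25],[0,0.031,0,0,0,0.05,25],[0,0.031,0,0,0,0.05,25],[0,0.031,0,0,0,0.05,25],[0,0.031,0,0,0,0.05,25]]]' >/dev/null; python3 st.py; python3 jaw.py s12; python3 - <<'E'
from pin import *
look("s12",-.06,zs=(121,112,105));look("s11",-.43,zs=(121,112,105))
E
```

```text
t 36.15 pos [485.6   13.44 101.31] in w3 tool [ 96.84 -38.44 130.05] Ftool [ 1.04 -1.97 -1.84] M [ 0.4   0.03 -0.01]
R 109.43298873508083 handle -0.029726647442054777 yawtool-arm deg -0.6236010166373053
scene0 [-7.31, 23.46, 38.04]
s4 [-7.92, 23.53, 37.98]
s8 [-7.64, 23.97, 37.99]
s9 [-8.26, 24.04, 37.91]
s12 [-7.76, 23.98, 37.96]
s12 h -0.06 tang: [-20, -18, -16, -14, -12, -10, -8, -6, -4, -2, 0, 2, 4, 6, 8, 10, 12, 14, 16, 18, 20]
121 S [17, 18, 18, 27, 24, 23, 20, 31, 82, 132, 141, 140, 140, 137, 117, 71, 37, 46, 90, 125, 137] V [156, 180, 185, 176, 171, 178, 180, 178, 171, 168, 168, 169, 170, 162, 145, 126, 115, 121, 143, 163, 172]
112 S [106, 48, 18, 18, 18, 20, 20, 19, 18, 26, 66, 126, 143, 141, 134, 100, 58, 38, 41, 51, 92] V [146, 122, 146, 180, 188, 186, 184, 184, 185, 182, 177, 177, 178, 175, 156, 103, 60, 56, 74, 108, 141]
105 S [139, 133, 98, 37, 18, 18, 19, 19, 19, 19, 18, 25, 68, 123, 135, 103, 65, 54, 61, 84, 114] V [176, 165, 134, 122, 155, 183, 186, 184, 183, 184, 185, 182, 179, 174, 151, 94, 54, 46, 53, 81, 124]
s11 h -0.43 tang: [-20, -18, -16, -14, -12, -10, -8, -6, -4, -2, 0, 2, 4, 6, 8, 10, 12, 14, 16, 18, 20]
121 S [19, 19, 18, 22, 50, 108, 141, 141, 139, 137, 136, 137, 138, 134, 102, 74, 53, 88, 118, 135, 139] V [183, 183, 184, 181, 177, 176, 175, 175, 175, 176, 176, 175, 170, 159, 137, 129, 124, 140, 153, 163, 165]
112 S [18, 19, 19, 19, 19, 18, 21, 54, 113, 137, 141, 140, 138, 133, 123, 105, 71, 32, 21, 21, 32] V [172, 185, 186, 183, 183, 183, 181, 177, 176, 176, 177, 176, 174, 162, 137, 103, 78, 66, 88, 103, 113]
105 S [72, 26, 18, 17, 18, 19, 19, 18, 19, 38, 79, 124, 141, 136, 125, 105, 79, 63, 56, 47, 50] V [111, 114, 153, 185, 186, 184, 183, 183, 183, 180, 177, 176, 173, 157, 136, 103, 70, 48, 46, 53, 70]
```

The images suggest the nose barely fits the tooth gap, so it needs time at the right spot to drop in. Contact should be near TCP 0.27. I'll move to about 0.205 and creep from there.

```bash
python3 -m crank '[[[-0.002,0.147,0,0,0,0.24,25],[-0.002,0.147,0,0,0,0.24,25],[-0.002,0.147,0,0,0,0.24,25],[-0.002,0.147,0,0,0,0.24,25],[-0.002,0.147,0,0,0,0.24,25],[-0.002,0.147,0,0,0,0.24,25],[-0.002,0.147,0,0,0,0.24,25],[0,0,0,0,0,0,25]]]' >/dev/null; python3 st.py
python3 -m crank '[[[0,0.015,0,0,0,0.025,25],[0,0.015,0,0,0,0.025,25],[0,0.015,0,0,0,0.025,25],[0,0.015,0,0,0,0.025,25],[0,0.015,0,0,0,0.025,25],[0,0.015,0,0,0,0.025,25],[0,0.015,0,0,0,0.025,25],[0,0.015,0,0,0,0.025,25]]]' >/dev/null; python3 st.py
python3 -m crank '[[[0,0.015,0,0,0,0.025,25],[0,0.015,0,0,0,0.025,25],[0,0.015,0,0,0,0.025,25],[0,0.015,0,0,0,0.025,25],[0,0.015,0,0,0,0.025,25],[0,0.015,0,0,0,0.025,25],[0,0.015,0,0,0,0.025,25],[0,0.015,0,0,0,0.025,25]]]' >/dev/null; python3 st.py
python3 -m crank '[[[0,0.015,0,0,0,0.025,25],[0,0.015,0,0,0,0.025,25],[0,0.015,0,0,0,0.025,25],[0,0.015,0,0,0,0.025,25],[0,0.015,0,0,0,0.025,25],[0,0.015,0,0,0,0.025,25],[0,0.015,0,0,0,0.025,25],[0,0.015,0,0,0,0.025,25]]]' >/dev/null; python3 st.py
```

```text
t 37.0 pos [490.36  39.05 101.16] in w3 tool [101.64 -12.84 130.21] Ftool [ 0.45 -0.62  0.4 ] M [-0.   -0.03 -0.03]
R 109.45638687654088 handle 0.20883568033559285 yawtool-arm deg -0.3652130014283033
t 37.8 pos [491.25  41.45 101.16] in w3 tool [101.67 -10.28 130.2 ] Ftool [ 0.59 -3.32  2.25] M [0.48 0.1  0.03]
R 109.35517518862422 handle 0.2322380333615781 yawtool-arm deg -0.635714377129727
t 38.6 pos [492.41  44.32 101.29] in w3 tool [101.62  -7.18 130.08] Ftool [ 1.93 -2.93  1.89] M [ 0.39  0.24 -0.04]
R 109.2228380116308 handle 0.26053391249885616 yawtool-arm deg -0.6177734481617929
t 39.4 pos [493.54  47.1  101.3 ] in w3 tool [101.57  -4.18 130.06] Ftool [ 2.2  -2.97  0.53] M [0.36 0.3  0.04]
R 109.17368588633839 handle 0.28801713213769986 yawtool-arm deg -0.6426813650235856
```

```bash
python3 -m crank '[[[-0.001,0.116,0,0,0,0.19,25],[-0.001,0.116,0,0,0,0.19,25],[-0.001,0.116,0,0,0,0.19,25],[-0.001,0.116,0,0,0,0.19,25],[-0.001,0.116,0,0,0,0.19,25],[-0.001,0.116,0,0,0,0.19,25],[0,0.015,0,0,0,0.025,25],[0,0.015,0,0,0,0.025,25]]]' >/dev/null; python3 st.py
python3 -m crank '[[[0,0.015,0,0,0,0.025,25],[0,0.015,0,0,0,0.025,25],[0,0.015,0,0,0,0.025,25],[0,0.015,0,0,0,0.025,25],[0,0.015,0,0,0,0.025,25],[0,0.015,0,0,0,0.025,25],[0,0.015,0,0,0,0.025,25],[0,0.015,0,0,0,0.025,25]]]' >/dev/null; python3 st.py
python3 -m crank '[[[0,0.015,0,0,0,0.025,25],[0,0.015,0,0,0,0.025,25],[0,0.015,0,0,0,0.025,25],[0,0.015,0,0,0,0.025,25],[0,0.015,0,0,0,0.025,25],[0,0.015,0,0,0,0.025,25],[0,0.015,0,0,0,0.025,25],[0,0.015,0,0,0,0.025,25]]]' >/dev/null; python3 st.py
```

```text
t 40.2 pos [501.83  63.23 101.37] in w3 tool [ 99.65  13.86 129.99] Ftool [ 1.42 -2.13  0.49] M [0.39 0.35 0.03]
R 109.01759159995865 handle 0.45448995648665624 yawtool-arm deg -0.5845036732652432
t 41.0 pos [503.47  65.74 101.31] in w3 tool [ 99.02  16.79 130.05] Ftool [ 1.55 -2.4  -0.66] M [ 0.44  0.32 -0.  ]
R 108.96764201716786 handle 0.4819984988730175 yawtool-arm deg -0.6426885183709531
t 41.8 pos [505.16  68.22 101.3 ] in w3 tool [ 98.34  19.71 130.07] Ftool [ 2.88 -3.22 -0.26] M [0.36 0.31 0.06]
R 108.94644287447 handle 0.5095273998767831 yawtool-arm deg -0.6702382505331153
```

```bash
python3 -m crank '[[[0,0.03,0,0,0,0.05,25],[0,0.03,0,0,0,0.05,25],[0,0.03,0,0,0,0.05,25],[0,0.03,0,0,0,0.05,25],[0,0.03,0,0,0,0.05,25],[0,0.03,0,0,0,0.05,25],[0,0.03,0,0,0,0.05,25],[0,0.03,0,0,0,0.05,25]]]' >/dev/null; python3 st.py
python3 -m crank '[[[0,0.03,0,0,0,0.05,25],[0,0.03,0,0,0,0.05,25],[0,0.03,0,0,0,0.05,25],[0,0.03,0,0,0,0.05,25],[0,0.03,0,0,0,0.05,25],[0,0.03,0,0,0,0.05,25],[0,0.03,0,0,0,0.05,25],[0,0.03,0,0,0,0.05,25]]]' >/dev/null; python3 st.py; python3 jaw.py s13
```

```text
t 42.6 pos [508.73  73.06 101.29] in w3 tool [ 96.76  25.51 130.08] Ftool [ 2.77 -3.11 -0.45] M [ 0.37  0.26 -0.02]
R 108.92452815347518 handle 0.5647049126082089 yawtool-arm deg -0.7234528160149578
t 43.4 pos [512.49  77.61 101.26] in w3 tool [ 94.89  31.11 130.11] Ftool [ 2.72 -3.43 -1.62] M [0.62 0.35 0.04]
R 108.90482049847921 handle 0.6189220613740067 yawtool-arm deg -0.8189810066553398
scene0 [-7.31, 23.46, 38.04]
s4 [-7.92, 23.53, 37.98]
s8 [-7.64, 23.97, 37.99]
s9 [-8.26, 24.04, 37.91]
s13 [-7.87, 24.01, 37.91]
```

Torque is rising again near 0.62, as it did before, so I'll follow it in small steps.

```bash
python3 -m crank '[[[0,0.02,0,0,0,0.035,25],[0,0.02,0,0,0,0.035,25],[0,0.02,0,0,0,0.035,25],[0,0.02,0,0,0,0.035,25],[0,0.02,0,0,0,0.035,25],[0,0.02,0,0,0,0.035,25],[0,0.02,0,0,0,0.035,25],[0,0.02,0,0,0,0.035,25]]]' >/dev/null; python3 st.py
python3 -m crank '[[[0,0.02,0,0,0,0.035,25],[0,0.02,0,0,0,0.035,25],[0,0.02,0,0,0,0.035,25],[0,0.02,0,0,0,0.035,25],[0,0.02,0,0,0,0.035,25],[0,0.02,0,0,0,0.035,25],[0,0.02,0,0,0,0.035,25],[0,0.02,0,0,0,0.035,25]]]' >/dev/null; python3 st.py; python3 jaw.py s14
```

```text
t 44.25 pos [515.02  80.44 101.27] in w3 tool [ 93.55  34.66 130.1 ] Ftool [ 3.88 -5.2  -1.7 ] M [0.9  0.44 0.03]
R 108.91228450305825 handle 0.6537635779778088 yawtool-arm deg -1.0496003423512743
t 45.05 pos [518.12  83.44 101.28] in w3 tool [ 91.73  38.57 130.09] Ftool [ 1.06 -1.63  0.28] M [0.47 0.36 0.04]
R 108.76221508330859 handle 0.6934002591541804 yawtool-arm deg -1.0197556403648755
scene0 [-7.31, 23.46, 38.04]
s4 [-7.92, 23.53, 37.98]
s8 [-7.64, 23.97, 37.99]
s9 [-8.26, 24.04, 37.91]
s14 [-7.86, 24.0, 37.95]
```

```bash
cat > pin2.py <<'E'
from h import *
S=np.array([594.8,6.3])
def m(f,h,cam="scene",st=None):
    im=cv2.cvtColor(cv2.imread(f"pics/{f}.png"),cv2.COLOR_BGR2HSV).astype(np.float32);a=np.pi-.095-h
    n=np.array([np.cos(a),np.sin(a)]);t=np.array([n[1],-n[0]]);u=np.arange(-22,22.1,.5)
    def smp(rs,zs,k):
        P=np.array([[proj(cam,[*(S+r*n+x*t),z],st) for x in u] for r in rs for z in zs],np.float32)
        return cv2.remap(im[...,k],P[...,0],P[...,1],cv2.INTER_CUBIC).mean(0)
    out=[]
    for rs in((50,54),(80,84)):
        s=np.clip(80-smp(rs,(89,),1),0,60);w=s*(abs(u)<16);out.append(round(float((w*u).sum()/w.sum()),1))
    v=np.clip(135-smp((69,70,71,72),(100,105,110,115),2),0,90);v*=(u>2) if h!=.2201 else (u<2)
    print(f,h,"arm centre @52,@82:",out,"pin",round(float((v*u).sum()/v.sum()),2),"strength",round(float(v.max())))
for f,h in(("scene0",.2201),("s9",.398),("s8",-.58),("s10",-.6),("s11",-.415),("s12",-.043),("s13",.605),("s14",.68)): m(f,h)
E
python3 pin2.py
```

```text
scene0 0.2201 arm centre @52,@82: [3.3, 3.3] pin -4.66 strength 90Traceback (most recent call last):
  File "pin2.py", line 14, in <module>
    for f,h in(("scene0",.2201),("s9",.398),("s8",-.58),("s10",-.6),("s11",-.415),("s12",-.043),("s13",.605),("s14",.68)): m(f,h)
                                                                                                                           ~^^^^^
  File "pin2.py", line 12, in m
    v=np.clip(135-smp((69,70,71,72),(100,105,110,115),2),0,90);v*=(u>2) if h!=.2201 else (u<2)
                  ~~~^^^^^^^^^^^^^^^^^^^^^^^^^^^^^^^^^^^
  File "pin2.py", line 7, in smp
    P=np.array([[proj(cam,[*(S+r*n+x*t),z],st) for x in u] for r in rs for z in zs],np.float32)
                 ~~~~^^^^^^^^^^^^^^^^^^^^^^^^^
  File "h.py", line 15, in proj
    m=camera_model(n)
ValueError: time passes only in moves, steps and waits
```

```bash
sed -i 's/^def Rt/_cm=camera_model;_c={}\ndef camera_model(n):\n    if n not in _c:_c[n]=_cm(n)\n    return _c[n]\ndef Rt/' h.py; python3 pin2.py
```

```text
scene0 0.2201 arm centre @52,@82: [3.3, 3.3] pin -4.66 strength 90
s9 0.398 arm centre @52,@82: [3.2, 4.8] pin 12.96 strength 90
s8 -0.58 arm centre @52,@82: [-0.3, -2.8] pin 14.0 strength 68
s10 -0.6 arm centre @52,@82: [0.8, -1.1] pin 15.44 strength 65
s11 -0.415 arm centre @52,@82: [1.2, -0.4] pin 14.75 strength 76
s12 -0.043 arm centre @52,@82: [2.3, 1.4] pin 13.2 strength 85
s13 0.605 arm centre @52,@82: [3.4, 5.1] pin 13.4 strength 90
s14 0.68 arm centre @52,@82: [3.1, 4.8] pin 12.22 strength 90
```

Fitting it all together: on fast passes the pawl has no time to drop into a gap, so it only rides over the tooth tips. One gap centre should be near handle -0.73. I'll return there, gently seat the lever by its pin on the tightening side, then do one long slow stroke by the knob.

```bash
python3 -m crank '[[[-0.018,-0.42,0,0,0,-0.7,25],[-0.018,-0.42,0,0,0,-0.7,25],[-0.018,-0.42,0,0,0,-0.7,25],[-0.018,-0.42,0,0,0,-0.7,25],[-0.018,-0.42,0,0,0,-0.7,25],[-0.018,-0.42,0,0,0,-0.7,25],[-0.018,-0.42,0,0,0,-0.7,25],[-0.018,-0.42,0,0,0,-0.7,25]]]' >/dev/null
python3 -m crank '[[[-0.018,-0.42,0,0,0,-0.7,25],[-0.018,-0.42,0,0,0,-0.7,25],[-0.018,-0.42,0,0,0,-0.7,25],[-0.018,-0.42,0,0,0,-0.7,25],[-0.018,-0.42,0,0,0,-0.7,25],[-0.018,-0.42,0,0,0,-0.7,25],[-0.018,-0.42,0,0,0,-0.7,25],[0,0,0,0,0,0,25]]]' >/dev/null; python3 st.py
python3 -m crank '[[[0,0,0,0,0,0,32],[0,0,-1,0,0,0,32],[0,0,-0.8,0,0,0,32],[-0.8,-0.4,0,0,0,0,0],[-0.84,-0.4,0,0,0,0,0],[0,0,0,0,0,0,0],[0,0,1,0,0,0,0],[0,0,0.8,0,0,0,0]]]' ; python3 st.py
```

```text
t 46.7 pos [507.8  -61.03 101.56] in w3 tool [ 49.3  -99.9  129.81] Ftool [0.83 0.46 0.04] M [-0.01 -0.    0.02]
R 110.00857106676581 handle 5.529589703699983 yawtool-arm deg 0.08964697953656371
time_s: 47.5
eef_pos: [550.9, -50.4, 100.6]
ee_rot: [0.0, -0.324, 0.946, -0.0]
force: [-0.3, -0.9, -1.0]
grip_width: -0.001
grip_force: 0.0
t 47.5 pos [550.89 -50.4  100.55] in w3 tool [ 12.93 -74.46 130.82] Ftool [ 0.8  -0.48  1.04] M [-0.03  0.01  0.04]
R 71.71530921811981 handle 5.276260654597186 yawtool-arm deg -14.49568637000594
```

```bash
python3 -m crank '[[[0,0.2,0,0,0,0,0],[0,0.15,0,0,0,0,0],[0,0.1,0,0,0,0,0],[0,0.06,0,0,0,0,0],[0,0.06,0,0,0,0,0],[0,0.04,0,0,0,0,0],[0,0.02,0,0,0,0,0],[0,0,0,0,0,0,0]]]' >/dev/null ; python3 st.py
```

```text
t 48.3 pos [541.86 -38.43 101.48] in w3 tool [ 25.67 -66.54 129.89] Ftool [-0.54 -2.74 -0.96] M [ 0.43 -0.06 -0.01]
R 69.30166872966664 handle 5.486646866022587 yawtool-arm deg -2.3691689070659496
```

```bash
python3 -m crank '[[[0,-0.6,0,0,0,0,0],[0,0,-1,0,0,0,0],[0,0,-0.8,0,0,0,45],[0.8,0.4,0,0,0,0,45],[0.84,0.4,0,0,0,0,45],[0,0,0,0,0,0,45],[0,0,1,0,0,0,45],[0,0,0.8,0,0,0,45]]]' >/dev/null ; python3 st.py
python3 -m crank '[[[0,0,0,0,0,0,25],[0,0,0,0,0,0,25],[0,0,0,0,0,0,25],[0,0.061,0,0,0,0.1,25],[0,0.061,0,0,0,0.1,25],[0,0.061,0,0,0,0.1,25],[0,0.061,0,0,0,0.1,25],[0,0.061,0,0,0,0.1,25]]]' >/dev/null ; python3 st.py
python3 -m crank '[[[0,0.061,0,0,0,0.1,25],[0,0.061,0,0,0,0.1,25],[0,0.061,0,0,0,0.1,25],[0,0.061,0,0,0,0.1,25],[0,0.061,0,0,0,0.1,25],[0,0.061,0,0,0,0.1,25],[0,0.061,0,0,0,0.1,25],[0,0.061,0,0,0,0.1,25]]]' >/dev/null ; python3 st.py
```

```text
t 49.1 pos [506.28 -59.27 100.45] in w3 tool [ 51.35 -98.81 130.92] Ftool [ 0.12 -0.03  0.52] M [0.03 0.01 0.02]
R 110.15954695554898 handle 5.550620633595241 yawtool-arm deg 1.2874806494811293
t 49.9 pos [502.2  -53.56 101.75] in w3 tool [ 57.21 -94.95 129.62] Ftool [-0.34 -2.88 -0.54] M [ 0.46 -0.1  -0.04]
R 110.2617152536799 handle 5.614323640764831 yawtool-arm deg 0.8767489713706988
t 50.7 pos [495.74 -43.01 101.32] in w3 tool [ 67.04 -87.44 130.04] Ftool [-3.08 -5.49  0.73] M [ 0.74 -0.48 -0.05]
R 110.65015991426336 handle 5.726338315165122 yawtool-arm deg 0.9015785399944979
```

```bash
python3 -m crank '[[[-0.006,0.061,0,0,0,0.1,25],[-0.006,0.061,0,0,0,0.1,25],[-0.006,0.061,0,0,0,0.1,25],[-0.006,0.061,0,0,0,0.1,25],[-0.006,0.061,0,0,0,0.1,25],[-0.006,0.061,0,0,0,0.1,25],[-0.006,0.061,0,0,0,0.1,25],[-0.006,0.061,0,0,0,0.1,25]]]' >/dev/null ; python3 st.py; python3 jaw.py s15
```

```text
t 51.5 pos [491.22 -32.14 101.28] in w3 tool [ 75.17 -78.93 130.08] Ftool [ 2.49 -7.39 -1.65] M [1.18 0.45 0.1 ]
R 110.48007618060939 handle 5.832769252157259 yawtool-arm deg 0.6023749714247925
scene0 [-7.31, 23.46, 38.04]
s4 [-7.92, 23.53, 37.98]
s8 [-7.64, 23.97, 37.99]
s9 [-8.26, 24.04, 37.91]
s15 [-7.72, 24.72, 37.95]
```

It's driving: 7.4 N and the jaw advanced 0.7 mm. I'll continue this one stroke, coarse first and then fine.

```bash
python3 -m crank '[[[-0.008,0.215,0,0,0,0.35,25],[-0.008,0.215,0,0,0,0.35,25],[-0.008,0.215,0,0,0,0.35,25],[-0.008,0.215,0,0,0,0.35,25],[-0.008,0.215,0,0,0,0.35,25],[-0.008,0.215,0,0,0,0.35,25],[-0.008,0.215,0,0,0,0.35,25],[-0.008,0.215,0,0,0,0.35,25]]]' >/dev/null ; python3 st.py
python3 -m crank '[[[-0.004,0.123,0,0,0,0.2,25],[-0.004,0.123,0,0,0,0.2,25],[-0.004,0.123,0,0,0,0.2,25],[-0.004,0.123,0,0,0,0.2,25],[-0.004,0.123,0,0,0,0.2,25],[-0.004,0.123,0,0,0,0.2,25],[-0.004,0.123,0,0,0,0.2,25],[-0.004,0.123,0,0,0,0.2,25]]]' >/dev/null ; python3 st.py; python3 jaw.py s16|tail -1
```

```text
t 52.35 pos [484.31  10.31 101.26] in w3 tool [ 96.92 -41.82 130.11] Ftool [-1.2  -7.72 -1.68] M [ 1.18 -0.15 -0.04]
R 110.55886571200959 handle -0.05869483422334376 yawtool-arm deg 0.5679175794349255
t 53.15 pos [487.85  34.52 101.24] in w3 tool [102.35 -17.96 130.13] Ftool [-0.03 -6.9  -2.6 ] M [ 1.17 -0.13 -0.02]
R 110.61291207630883 handle 0.16301931845428852 yawtool-arm deg 0.531090916442102
s16 [-7.96, 30.82, 37.94]
```

```bash
python3 -m crank '[[[-0.002,0.061,0,0,0,0.1,25],[-0.002,0.061,0,0,0,0.1,25],[-0.002,0.061,0,0,0,0.1,25],[-0.002,0.061,0,0,0,0.1,25],[-0.002,0.061,0,0,0,0.1,25],[-0.002,0.061,0,0,0,0.1,25],[-0.002,0.061,0,0,0,0.1,25],[-0.002,0.061,0,0,0,0.1,25]]]' >/dev/null ; python3 st.py; python3 jaw.py s17|tail -1
```

```text
t 54.0 pos [491.58  46.05 101.22] in w3 tool [103.02  -5.87 130.15] Ftool [-0.09 -6.86 -4.37] M [ 1.18 -0.05  0.07]
R 110.61142299142038 handle 0.27258510895933696 yawtool-arm deg 0.4407577361885794
s17 [-7.91, 31.88, 38.17]
```

```bash
python3 -m crank '[[[-0.002,0.061,0,0,0,0.1,25],[-0.002,0.061,0,0,0,0.1,25],[-0.002,0.061,0,0,0,0.1,25],[-0.002,0.061,0,0,0,0.1,25],[-0.002,0.061,0,0,0,0.1,25],[-0.002,0.061,0,0,0,0.1,25],[-0.002,0.061,0,0,0,0.1,25],[-0.002,0.061,0,0,0,0.1,25]]]' >/dev/null ; python3 st.py; python3 jaw.py s18|tail -1
```

```text
t 54.85 pos [496.5   57.13 101.19] in w3 tool [102.42   6.24 130.18] Ftool [ 0.61 -7.41 -5.21] M [1.24 0.02 0.01]
R 110.6632631108668 handle 0.38223774869082616 yawtool-arm deg 0.3244626102087687
s18 [-7.89, 32.95, 39.46]
```

```bash
python3 -m crank '[[[-0.003,0.061,0,0,0,0.1,25],[-0.003,0.061,0,0,0,0.1,25],[-0.003,0.061,0,0,0,0.1,25],[-0.003,0.061,0,0,0,0.1,25],[-0.003,0.061,0,0,0,0.1,25],[-0.003,0.061,0,0,0,0.1,25],[-0.003,0.061,0,0,0,0.1,25],[-0.003,0.061,0,0,0,0.1,25]]]' >/dev/null ; python3 st.py; python3 jaw.py s19|tail -1
```

```text
t 55.7 pos [502.66  67.62 101.12] in w3 tool [100.46  18.25 130.25] Ftool [ 1.37 -7.64 -5.34] M [1.19 0.2  0.04]
R 110.68017360102797 handle 0.49221822126304504 yawtool-arm deg 0.22753419409004744
s19 [-7.83, 34.03, 40.35]
```

```bash
python3 -m crank '[[[-0.003,0.061,0,0,0,0.1,25],[-0.003,0.061,0,0,0,0.1,25],[-0.003,0.061,0,0,0,0.1,25],[-0.003,0.061,0,0,0,0.1,25],[-0.003,0.061,0,0,0,0.1,25],[-0.003,0.061,0,0,0,0.1,25],[-0.003,0.061,0,0,0,0.1,25],[-0.003,0.061,0,0,0,0.1,25]]]' >/dev/null ; python3 st.py; python3 jaw.py s20|tail -1
```

```text
t 56.55 pos [510.    77.26 100.95] in w3 tool [ 97.09  29.88 130.41] Ftool [ 2.53 -7.   -6.7 ] M [1.31 0.43 0.01]
R 110.5735359019146 handle 0.6017214524954699 yawtool-arm deg 0.0987699197986145
s20 [-7.86, 35.08, 41.45]
```

```bash
python3 -m crank '[[[-0.002,0.061,0,0,0,0.1,25],[-0.002,0.061,0,0,0,0.1,25],[-0.002,0.061,0,0,0,0.1,25],[-0.002,0.061,0,0,0,0.1,25],[-0.002,0.061,0,0,0,0.1,25],[-0.002,0.061,0,0,0,0.1,25],[0,0.03,0,0,0,0.05,25],[0,0.03,0,0,0,0.05,25]]]' >/dev/null ; python3 st.py; python3 jaw.py s21|tail -1
```

```text
t 57.4 pos [517.2   85.04 100.85] in w3 tool [ 93.17  39.74 130.51] Ftool [ 2.98 -7.12 -5.64] M [1.22 0.4  0.07]
R 110.55019286883297 handle 0.6976893100069455 yawtool-arm deg 0.01608865419892979
s21 [-7.76, 36.08, 42.29]
```

The stroke is nearly used up at 0.70 and still free (jaw at 36.1). I'll do a short return of one and a half teeth, reseat the pawl the same way, and finish with a second stroke.

```bash
python3 -m crank '[[[-0.023,-0.454,0,0,0,-0.737,25],[-0.023,-0.454,0,0,0,-0.737,25],[-0.023,-0.454,0,0,0,-0.737,25],[-0.023,-0.454,0,0,0,-0.737,25],[-0.023,-0.454,0,0,0,-0.737,25],[-0.023,-0.454,0,0,0,-0.737,25],[0,0,0,0,0,0,25],[0,0,0,0,0,0,32]]]' >/dev/null; python3 st.py
python3 -m crank '[[[0,0,-1,0,0,0,32],[0,0,-0.8,0,0,0,32],[-0.8,-0.4,0,0,0,0,0],[-0.84,-0.4,0,0,0,0,0],[0,0,0,0,0,0,0],[0,0,1,0,0,0,0],[0,0,0.8,0,0,0,0],[0,0.2,0,0,0,0,0]]]' >/dev/null
python3 -m crank '[[[0,0.15,0,0,0,0,0],[0,0.1,0,0,0,0,0],[0,0.06,0,0,0,0,0],[0,0.06,0,0,0,0,0],[0,0.04,0,0,0,0,0],[0,0.02,0,0,0,0,0],[0,0,0,0,0,0,0],[0,0,0,0,0,0,0]]]' >/dev/null ; python3 st.py
```

```text
t 58.25 pos [487.65  26.04 101.08] in w3 tool [ 99.48 -25.95 130.28] Ftool [-0.27 -0.46  0.24] M [ 0.    0.01 -0.02]
R 108.9543149513913 handle 0.08721957039506423 yawtool-arm deg 0.25285118049763405
t 59.85 pos [527.7   14.32 101.31] in w3 tool [ 57.89 -22.44 130.06] Ftool [-1.69 -2.87 -0.5 ] M [ 0.38 -0.05  0.03]
R 67.57746355599942 handle 0.023980225268990463 yawtool-arm deg -3.1859817909602017
```

```bash
python3 -m crank '[[[0,-0.6,0,0,0,0,0],[0,0,-1,0,0,0,0],[0,0,-0.8,0,0,0,45],[0.8,0.4,0,0,0,0,45],[0.88,0.4,0,0,0,0,45],[0,0,0,0,0,0,45],[0,0,1,0,0,0,45],[0,0,0.8,0,0,0,45]]]' >/dev/null
python3 -m crank '[[[0,0,0,0,0,0,25],[0,0,0,0,0,0,25],[0,0,0,0,0,0,25],[-0.002,0.123,0,0,0,0.2,25],[-0.002,0.123,0,0,0,0.2,25],[-0.002,0.123,0,0,0,0.2,25],[-0.002,0.123,0,0,0,0.2,25],[-0.002,0.123,0,0,0,0.2,25]]]' >/dev/null ; python3 st.py
python3 -m crank '[[[-0.002,0.123,0,0,0,0.2,25],[-0.002,0.123,0,0,0,0.2,25],[-0.002,0.092,0,0,0,0.15,25],[-0.001,0.061,0,0,0,0.1,25],[-0.001,0.061,0,0,0,0.1,25],[-0.001,0.061,0,0,0,0.1,25],[-0.001,0.061,0,0,0,0.1,25],[-0.001,0.061,0,0,0,0.1,25]]]' >/dev/null ; python3 st.py;  python3 jaw.py s22|tail -1
```

```text
t 61.45 pos [491.64  41.09 102.32] in w3 tool [101.17 -10.47 129.04] Ftool [-0.35 -2.69  0.2 ] M [ 0.43 -0.2  -0.03]
R 108.86603011380886 handle 0.23028050647119036 yawtool-arm deg 0.5805275849386734
t 62.25 pos [497.51  55.2  102.31] in w3 tool [100.79   4.81 129.06] Ftool [-1.16 -7.47 -0.44] M [ 1.16 -0.17 -0.05]
R 108.89217344874767 handle 0.3707644754521007 yawtool-arm deg 0.2776928955372212
s22 [-8.08, 36.73, 43.08]
```

```bash
python3 -m crank '[[[-0.002,0.061,0,0,0,0.1,25],[-0.002,0.061,0,0,0,0.1,25],[-0.002,0.061,0,0,0,0.1,25],[-0.002,0.061,0,0,0,0.1,25],[-0.002,0.061,0,0,0,0.1,25],[-0.002,0.061,0,0,0,0.1,25],[-0.002,0.061,0,0,0,0.1,25],[-0.002,0.061,0,0,0,0.1,25]]]' >/dev/null ; python3 st.py; python3 jaw.py s23|tail -1
```

```text
t 63.1 pos [503.55  65.78 102.3 ] in w3 tool [ 98.97  16.85 129.07] Ftool [-0.71 -7.44 -1.14] M [ 1.15 -0.04 -0.03]
R 108.92428991736305 handle 0.48263714871531826 yawtool-arm deg 0.2887965610632854
s23 [-7.96, 37.88, 44.3]
```

```bash
python3 -m crank '[[[-0.002,0.061,0,0,0,0.1,25],[-0.002,0.061,0,0,0,0.1,25],[-0.002,0.061,0,0,0,0.1,25],[-0.002,0.061,0,0,0,0.1,25],[-0.002,0.061,0,0,0,0.1,25],[-0.002,0.061,0,0,0,0.1,25],[-0.002,0.061,0,0,0,0.1,25],[-0.002,0.061,0,0,0,0.1,25]]]' >/dev/null ; python3 st.py; python3 jaw.py s24|tail -1
```

```text
t 63.95 pos [510.63  75.58 102.24] in w3 tool [ 95.9   28.54 129.13] Ftool [ 0.13 -7.66 -1.77] M [ 1.27  0.04 -0.03]
R 109.01840354484257 handle 0.5936643933648549 yawtool-arm deg 0.25028778795351714
s24 [-7.87, 38.89, 45.09]
```

Stiffness is just starting to rise, so one more step.

```bash
python3 -m crank '[[[-0.002,0.061,0,0,0,0.1,25],[-0.002,0.061,0,0,0,0.1,25],[-0.002,0.061,0,0,0,0.1,25],[-0.002,0.061,0,0,0,0.1,25],[-0.002,0.061,0,0,0,0.1,25],[-0.002,0.061,0,0,0,0.1,25],[-0.002,0.061,0,0,0,0.1,25],[-0.002,0.061,0,0,0,0.1,25]]]' >/dev/null ; python3 st.py; python3 jaw.py s25|tail -1
```

```text
t 64.8 pos [518.69  84.42 102.22] in w3 tool [ 91.56  39.7  129.14] Ftool [ 1.32 -9.22 -5.06] M [1.49 0.15 0.02]
R 109.06566850070594 handle 0.7034715436705801 yawtool-arm deg 0.14448076775279278
s25 [-8.2, 39.8, 46.08]
```

The handle is clearly stiffer at 9.2 N (free was 7.2), which means about 23 N of clamping. I'll let go and lift clear.

```bash
python3 -m crank '[[[0,0,0,0,0,0,32],[0,0,0,0,0,0,40],[0,0,0,0,0,0,40],[0,0,-0.5,0,0,0,40],[0,0,-0.8,0,0,0,40],[0,0,-0.8,0,0,0,40],[0,0,-0.8,0,0,0,40],[0,0,-0.5,0,0,0,40]]]'; python3 jaw.py s26|tail -1; python3 - <<'E'
from pin2 import m
m("s26",.69)
E
python3 -c "
from rig import *
s=sense();print(s['time_s'],s['eef_pos'],s['force'])
print(finish_job())"
```

```text
time_s: 65.65
eef_pos: [519.9, 85.4, 188.8]
ee_rot: [0.001, 0.387, 0.922, 0.001]
force: [0.3, -0.3, -0.9]
grip_width: 0.469
grip_force: 0.0
s26 [-7.82, 39.79, 46.1]
scene0 0.2201 arm centre @52,@82: [3.3, 3.3] pin -4.66 strength 90
s9 0.398 arm centre @52,@82: [3.2, 4.8] pin 12.96 strength 90
s8 -0.58 arm centre @52,@82: [-0.3, -2.8] pin 14.0 strength 68
s10 -0.6 arm centre @52,@82: [0.8, -1.1] pin 15.44 strength 65
s11 -0.415 arm centre @52,@82: [1.2, -0.4] pin 14.75 strength 76
s12 -0.043 arm centre @52,@82: [2.3, 1.4] pin 13.2 strength 85
s13 0.605 arm centre @52,@82: [3.4, 5.1] pin 13.4 strength 90
s14 0.68 arm centre @52,@82: [3.1, 4.8] pin 12.22 strength 90
s26 0.69 arm centre @52,@82: [-0.4, 1.5] pin 11.72 strength 90
65.7 [520.43537015  85.42590994 190.01670929] [0.35548454 0.54500743 2.20063973]
the job is handed in; nothing more can be done
None
```

The job is handed in at 65.7 s: the lever is on the tightening side, the block is clamped at an estimated 23 N (9.2 N at the knob against 7.2 N free), and the gripper let go clear of everything; the pawl kept skipping teeth, so I twice nudged the lever pin to seat it between knob strokes.

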